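Load framed glass plates from the drying rack into the viewing table

TASK

Swing the hold-down bail of the viewing table fully up, then draw every glass plate up out of the drying rack and lay each in a bay of its own: far end hooked under the lip along the back, then lowered flat behind the front stops. When all the plates are in, swing the bail fully down over them and then press the button fully. Do not knock over the beaker or the sample cup that stand behind it.

Things in the scene. Friction and masses are not known exactly. Their poses are not given: they have to be found in the camera images.
- plate_1: Framed glass plate (bright aluminium edge frame round clear glass), 64 mm wide, 100 mm long, 8 mm thick, about 0.09 kg; all plates are alike and both faces and both ends are alike. Origin at its centre; x is normal to the faces, y along the 64 mm width, z along the 100 mm length. At the start it stands upright in a slot of the drying rack, z up. None if absent this time.
- plate_2: Framed glass plate (bright aluminium edge frame round clear glass), 64 mm wide, 100 mm long, 8 mm thick, about 0.09 kg; all plates are alike and both faces and both ends are alike. Origin at its centre; x is normal to the faces, y along the 64 mm width, z along the 100 mm length. At the start it stands upright in a slot of the drying rack, z up. None if absent this time.
- plate_3: Framed glass plate (bright aluminium edge frame round clear glass), 64 mm wide, 100 mm long, 8 mm thick, about 0.09 kg; all plates are alike and both faces and both ends are alike. Origin at its centre; x is normal to the faces, y along the 64 mm width, z along the 100 mm length. At the start it stands upright in a slot of the drying rack, z up. None if absent this time.
- plate_4: Framed glass plate (bright aluminium edge frame round clear glass), 64 mm wide, 100 mm long, 8 mm thick, about 0.09 kg; all plates are alike and both faces and both ends are alike. Origin at its centre; x is normal to the faces, y along the 64 mm width, z along the 100 mm length. At the start it stands upright in a slot of the drying rack, z up. None if absent this time.
- plate_5: Framed glass plate (bright aluminium edge frame round clear glass), 64 mm wide, 100 mm long, 8 mm thick, about 0.09 kg; all plates are alike and both faces and both ends are alike. Origin at its centre; x is normal to the faces, y along the 64 mm width, z along the 100 mm length. At the start it stands upright in a slot of the drying rack, z up. None if absent this time.
- rack: Grey slotted drying rack, 220 x 90 mm and 62 mm high, loose on the table, about 1.2 kg. Origin at the centre of its underside, z up; five slots in a row along its x at -84, -42, 0, +42, +84 mm, 11 mm wide for the 8 mm plates, whose faces look along the rack's x.
- rack_top (a point): Middle of the rack, level with the tops of its side walls and slot fins (62 mm above its underside). Plates stand on its floor, 10 mm above the underside, with their top edges at 110 mm: 48 mm proud of the rack; a plate must rise 52 mm to be free of it.
- viewer: White viewing table for glass plates, fixed, x from -60 to +131 mm, y from -190 to +190 mm, opal glass top at z = 40 mm, four bays 88 mm apart. Origin on the work surface under the middle of the row of bays; x points to its back (the lip side), z up; seen from its front, +y is left. Along the back, behind the lip, runs a control housing, 48 mm high, with a push button.
- lip (a point): Free edge of the retaining lip (aluminium strip along the back over all bays), at x = +40 mm of the viewing table, on the lip's underside: z = 54 mm, 14 mm above the glass. The back wall under the lip is at x = +52 mm, so plates go up to 12 mm under it.
- front_stop (a point): Top inner edge of the front stops (x = -52 mm, z = 48 mm: flush with a seated plate's top), at the middle of the row of bays. In the middle of each bay's front the stops leave a finger notch 40 mm wide, open to the front, open at the top down to the work surface and reaching back to x = -30 mm, so a seated plate overhangs it by some 20 mm.
- bay_1 (a point): Middle of the left-hand (+y = 132 mm; farthest from the robot) bay of the viewing table, on its glass (z = 40 mm), axes as the viewing table. A seated plate lies flat with its centre 4 mm above this point (within about 2 mm in x, 3 mm in y), its length along x. Guides 6 mm high (x from 0 to +36 mm) stand 3 mm beside each plate.
- bay_2 (a point): Middle of the second (y = 44 mm) bay of the viewing table, on its glass (z = 40 mm), axes as the viewing table. A seated plate lies flat with its centre 4 mm above this point (within about 2 mm in x, 3 mm in y), its length along x. Guides 6 mm high (x from 0 to +36 mm) stand 3 mm beside each plate.
- bay_3 (a point): Middle of the third (y = -44 mm) bay of the viewing table, on its glass (z = 40 mm), axes as the viewing table. A seated plate lies flat with its centre 4 mm above this point (within about 2 mm in x, 3 mm in y), its length along x. Guides 6 mm high (x from 0 to +36 mm) stand 3 mm beside each plate.
- bay_4 (a point): Middle of the right-hand (y = -132 mm; nearest the robot) bay of the viewing table, on its glass (z = 40 mm), axes as the viewing table. A seated plate lies flat with its centre 4 mm above this point (within about 2 mm in x, 3 mm in y), its length along x. Guides 6 mm high (x from 0 to +36 mm) stand 3 mm beside each plate.
- bail (a joint): Angle of the hold-down bail (rad): 0 = closed, lying just over the front ends of seated plates (its cross bar 1.5 mm above them); grows as it swings up and back; 1.57 = upright, 1.65 = fully open. It stays where it is left (about 1.4 N at the knob moves it). At the start it is 0.05 to 0.5, over the bays.
- bail_knob (a point): Centre of the black knob in the middle of the bail's cross bar: a disc of 22 mm diameter and 16 mm thick, its flat ends looking along the viewing table's +y and -y (take it by these ends, from above; it may turn between the fingers). It stands 31 mm above the cross bar when closed; 116 mm from the hinge axis.
- bail_hinge (a point): Point on the bail's hinge axis, midway between its arms, at x = +70 mm, z = 62.5 mm of the viewing table; the axis runs along the viewing table's y.
- start_button (a joint): Travel of the grey push button on the control housing at the back, near its right-hand end (m): 0 = up, 0.006 = fully pressed; sprung, about 5 N fully down.
- start_button_top (a point): Centre of the button's top face; diameter 28 mm, pressed straight down.
- beaker: Small glass beaker, 52 mm diameter, 69 mm high, bystander behind the viewing table. Origin at the centre of its underside, z up.
- cup_a: Clear sample cup, 35 mm diameter, 55 mm high, bystander behind the viewing table. Origin at the centre of its underside, z up.

How it is judged:
On the way, in this order (a step that is already met when the one before it is completed fails the run):
1. the bail is swung up out of the way of the bays (beyond 1.4 rad) (value of joint bail above 1.4 rad), for 0.2 s.
2. every plate lies in a bay of its own, flat on the glass, its far end under the lip and its near end behind the stops ((y of plate_1 in the frame of bay_1 between -0.007 and 0.007 m or y of plate_1 in the frame of bay_2 between -0.007 and 0.007 m or y of plate_1 in the frame of bay_3 between -0.007 and 0.007 m or y of plate_1 in the frame of bay_4 between -0.007 and 0.007 m) and x of plate_1 in the frame of viewer between -0.005 and 0.005 m and z of plate_1 in the frame of viewer between 0.041 and 0.0465 m and angle between the x axis of each of plate_1, plate_2, plate_3, plate_4, plate_5 and the z axis of viewer, either way round below 0.04 rad and angle between the z axis of each of plate_1, plate_2, plate_3, plate_4, plate_5 and the x axis of viewer, either way round below 0.12 rad and (y of plate_2 in the frame of bay_1 between -0.007 and 0.007 m or y of plate_2 in the frame of bay_2 between -0.007 and 0.007 m or y of plate_2 in the frame of bay_3 between -0.007 and 0.007 m or y of plate_2 in the frame of bay_4 between -0.007 and 0.007 m) and x of plate_2 in the frame of viewer between -0.005 and 0.005 m and z of plate_2 in the frame of viewer between 0.041 and 0.0465 m and (y of plate_3 in the frame of bay_1 between -0.007 and 0.007 m or y of plate_3 in the frame of bay_2 between -0.007 and 0.007 m or y of plate_3 in the frame of bay_3 between -0.007 and 0.007 m or y of plate_3 in the frame of bay_4 between -0.007 and 0.007 m) and x of plate_3 in the frame of viewer between -0.005 and 0.005 m and z of plate_3 in the frame of viewer between 0.041 and 0.0465 m and (y of plate_4 in the frame of bay_1 between -0.007 and 0.007 m or y of plate_4 in the frame of bay_2 between -0.007 and 0.007 m or y of plate_4 in the frame of bay_3 between -0.007 and 0.007 m or y of plate_4 in the frame of bay_4 between -0.007 and 0.007 m) and x of plate_4 in the frame of viewer between -0.005 and 0.005 m and z of plate_4 in the frame of viewer between 0.041 and 0.0465 m and (y of plate_5 in the frame of bay_1 between -0.007 and 0.007 m or y of plate_5 in the frame of bay_2 between -0.007 and 0.007 m or y of plate_5 in the frame of bay_3 between -0.007 and 0.007 m or y of plate_5 in the frame of bay_4 between -0.007 and 0.007 m) and x of plate_5 in the frame of viewer between -0.005 and 0.005 m and z of plate_5 in the frame of viewer between 0.041 and 0.0465 m), for 0.3 s.
3. the bail is swung down over the plates (all of step 2 and value of joint bail below 0.06 rad), for 0.2 s.
4. the button is pressed fully (beyond 4.5 mm) (value of joint start_button above 0.0045 m), for 0.05 s.
At the end, for the whole second after the job is handed in: Every plate present lies flat in a bay of its own (centre within 7 mm sideways and 5 mm lengthwise of the bay's middle, on the glass within 2.5 mm, lengthwise within 0.12 rad of the bay), at rest; the bail is closed over them (below 0.06 rad) and the button has been pressed and let go (all of step 3 and value of joint start_button below 0.002 m and linear speed of each of plate_1, plate_2, plate_3, plate_4, plate_5 below 0.03 m/s); the robot touches nothing.
It fails at once if the beaker or sample cup is knocked over (tilted beyond 0.6 rad) (angle between any of beaker, cup_a's own z axis and vertical above 0.6 rad).
Of plate_1, plate_2, plate_3, plate_4, plate_5 only 3 to 4 are there at a start; the rules pass over those that are not, and their reading is None.
At some moment in a run one of rack may be knocked a few centimetres aside while the robot is not near it.
Once in a run the grip may slacken for a moment while it holds something.
It also fails if it takes over 210 s, if anything falls off the work surface, if the arm or the gripper's body presses on something with over 40 N, if the wrist force passes 120 N, or if a joint passes its speed limit or range.

ROBOT

A 6-joint arm with a two-finger parallel gripper is mounted at the origin on a cart in front of the work surface, level with it; the furniture and walls round the work are solid. World frame = base frame: x ahead of the robot, y to its left, z up, the work surface at z = 0. Lengths are in m, angles in rad, forces in N, time in s.
With the tool pointing down it reaches from about 0.275 to 0.875 m from the base axis. Payload 12.5 kg.
Tool frame: the origin (TCP) lies on the centre line of the jaws, within the pads' length; the fingertips stand manip.finger_overhang ahead of it and the grasp point (between the pads) lies 11 mm behind it (manip.finger_overhang is the distance from the TCP to the fingertips, in m); z points along the fingers, y is the line along which they close (so a half turn about z gives the same grasp; the last joint's range is limited). The gripper opens to 85 mm and grips with 20 to 120 N. Pads are 22 mm wide; open, the fingers measure 114 mm over their backs; the gripper's body (76 mm by 85 mm) begins 54 mm behind the grasp point. The pads swing forward as they close: fully open they stand 13 mm farther back than shut.
Start: joints at [1.076, 0.351, 1.652, -0, 1.139, -0.085], TCP at [0.219, 0.504, 0.239] pointing down, gripper open.
Joint ranges: [-2.75, 2.75], [-0.79, 2.1], [0.01, 2.65], [-1.57, 4.71], [0.07, 3.14], [-2.87, 2.87]. Speed limits (rad/s): [2.22, 2.22, 2.79, 3.14, 3.14, 3.14].

INTERFACE

Orientations are given as a unit quaternion [x, y, z, w].
In Python, from rig import manip gives the robot as it stands.
- The arm moves only by the tool inch_along, called after ">>>" as a command line: name --argument value ..., lists and objects as JSON in quotes. Schema: {"type":"object","properties":{"motion":{"type":"array","items":{"type":"array","items":{"type":"array","items":{"type":"number"},"minItems":5,"maxItems":5},"minItems":1,"maxItems":12},"minItems":1,"maxItems":1},"only":{"type":"string"},"quiet":{"type":"boolean"},"lines":{"type":"string"}},"required":["motion"],"additionalProperties":false}. motion is a list that holds a single list of rows (three levels of brackets), with 1 to 12 rows, each of 5 numbers: the finger opening in m, then dx, dy, dz in m, then a turn about the tool's z in rad; each row is the pose to reach, as a shift and turn from the pose commanded when the call began, along the tool's axes at that moment; what a row does not reach only later rows make up. A row lasts 1/8 s, in which the tool goes at most 0.0625 m and 0.188 rad, less where a joint would pass 70% of its speed; a pose out of reach is approached as far as the arm can. The fingers move at their own pace and stop on an object; the grip force is fixed at half the most. Time passes only in rows, so rows that do not move let the fingers close. The tool returns the time, the measured TCP pose, the force, the opening and the grip force at its end. only (a regular expression) keeps the lines of the reply that match it, lines (a string "A,B") keeps lines A to B, and quiet returns only ok. Input that does not fit is refused with a message, and nothing moves.
- manip.observe(): the state, without advancing time (a new reading comes with each control period).
- manip.grab_frame(name): name is "side" or "top" or "wrist"; returns a dict with "image" (400x640x3 uint8, red, green, blue), "fx", "fy", "cx", "cy" (pixels), "eye" and "rotation" of the camera in the world. Camera axes: x right, y down, z forward; pixel columns grow to the right and rows downward; lengths in m; the calibration is good to about 2 mm. A picture is of the moment at which its call begins. There is no depth.
- manip.sign_off(): hands the job in; it is judged then, once.
The state is a dict: "time_s": time; "qpos": joint angles; "qvel": joint speeds; "joint_torque": joint torques, N m; "position": TCP position; "eef_rot": TCP orientation; "contact_force": force on the tool from outside, world axes, zero at the start; "ft_torque": the same for the moment, N m; "gripper_width": finger opening in m; "finger_force": force on a finger pad.
Only numpy, scipy, OpenCV 4.12 (cv2) and the standard library are available. Lean on these libraries where they do the work, as an engineer would, in place of code of your own. Each camera call takes 0.05 s, during which the arm holds its last target. There are 200 camera calls.

## Working session

There is one attempt and no reset: what is moved stays moved. The work goes in short steps, Python scripts to look and compute and a tool call to move; the robot and the scene stay as the last step left them, time stands still between calls to the robot, and variables do not carry over. Pictures are saved under pics/ and viewed, at most 14 in all, crops included, and the job is handed in when it is done.

```bash
ls; mkdir -p pics; python3 - <<'E'
from rig import manip
import cv2
print(manip.observe(), manip.finger_overhang)
for n in ("side","top","wrist"):
    f=manip.grab_frame(n); cv2.imwrite(f"pics/{n}0.png",f["image"][:,:,::-1])
    print(n,f["fx"],f["fy"],f["cx"],f["cy"],f["eye"],f["rotation"])
E
```

```text
pics
rig.py
{'time_s': 0.0, 'qpos': array([ 1.07639353e+00,  3.51261470e-01,  1.65244268e+00,  1.45673492e-05,
        1.13911733e+00, -8.46105465e-02]), 'qvel': array([-0.00089643,  0.00024207,  0.00023195,  0.00034738,  0.00027519,
       -0.00056809]), 'joint_torque': array([ 3.34854631e-04, -5.06109846e+01, -2.91406864e+01, -6.76428999e-05,
        4.57377799e-03, -1.40199020e-05]), 'position': array([0.21894959, 0.50417538, 0.23873754]), 'eef_rot': array([ 2.03468407e-01,  9.79081319e-01, -5.86956225e-04, -1.81740748e-04]), 'contact_force': array([-0.35894653,  0.34369498,  0.48814689]), 'ft_torque': array([0.01321555, 0.0031868 , 0.02277977]), 'finger_force': 0.0, 'gripper_width': 0.08551683456835615} 0.008
side 408.38323003049425 408.38323003049425 325.76008202259555 204.23720644903605 [ 0.27678192 -0.8150041   0.74731151] [ 0.87943129 -0.17107727  0.07402587 -0.43801067]
top 366.6990137141742 366.6990137141742 322.0735618848198 194.96256036652017 [0.42227082 0.00322069 1.08159265] [ 0.70582774 -0.703721    0.06523478 -0.04825331]
wrist 300.96162758556716 300.96162758556716 317.41944719433644 203.97972587661403 [0.15510301 0.532474   0.37292185] [0.82772204 0.54359329 0.07610228 0.11658047]
```
View pics/top0.png

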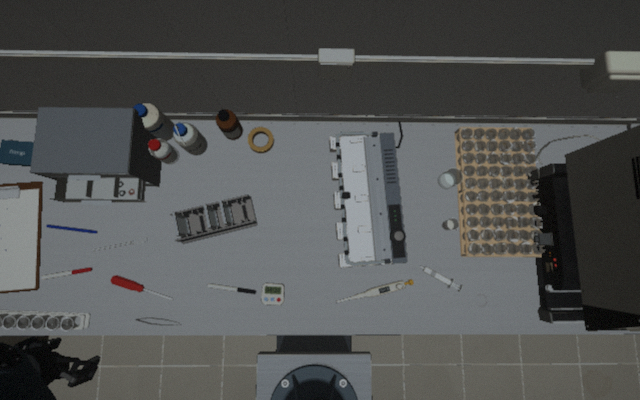

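View pics/side0.png

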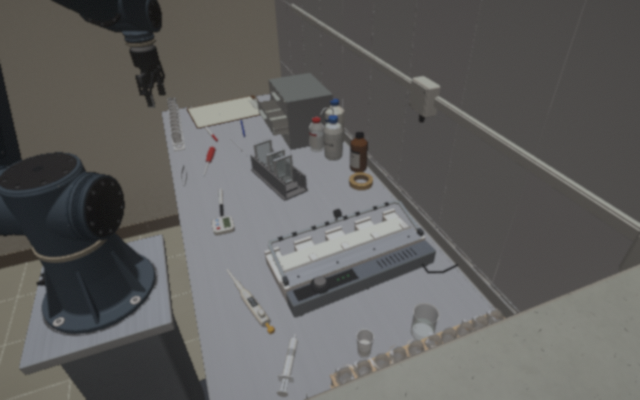

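Top view: the viewer is at px (335–405, 135–265) with its front to the left (world +y). The rack is at about (215,217), the beaker at (447,178), the cup at (450,224) and the button at (398,236). I'll crop in for detail.

```bash
cat > h.py <<'E'
import numpy as np, cv2
from scipy.spatial.transform import Rotation as R
from rig import manip
def snap(n,name=None):
    f=manip.grab_frame(n); f["R"]=R.from_quat(f["rotation"]).as_matrix()
    if name: cv2.imwrite(f"pics/{name}.png",f["image"][:,:,::-1])
    return f
def ray(f,u,v):
    d=f["R"]@np.array([(u-f["cx"])/f["fx"],(v-f["cy"])/f["fy"],1.]); return np.array(f["eye"]),d/np.linalg.norm(d)
def onz(f,u,v,z):
    e,d=ray(f,u,v); return e+d*(z-e[2])/d[2]
def proj(f,p):
    q=f["R"].T@(np.array(p)-f["eye"]); return f["cx"]+f["fx"]*q[0]/q[2], f["cy"]+f["fy"]*q[1]/q[2]
def tri(obs):
    A=np.zeros((3,3));b=np.zeros(3)
    for f,u,v in obs:
        e,d=ray(f,u,v); P=np.eye(3)-np.outer(d,d); A+=P;b+=P@e
    return np.linalg.solve(A,b)
def crop(f,x0,y0,x1,y1,s,name):
    c=f["image"][y0:y1,x0:x1,::-1]; cv2.imwrite(f"pics/{name}.png",cv2.resize(c,None,fx=s,fy=s,interpolation=cv2.INTER_CUBIC))
def plan(p):  # world displacement -> tool axes
    s=manip.observe(); Rt=R.from_quat(s["eef_rot"]).as_matrix()
    return Rt.T@(np.array(p)-s["position"])
E
python3 - <<'E'
from h import *
f=snap("top")
crop(f,165,120,415,280,3.2,"c1")
for p in [(178,217),(255,197),(398,236),(346,195),(447,178),(450,224)]: print(p,onz(f,*p,0.05))
print(onz(f,320,333,0),onz(f,20,200,0))
E
```

```text
(178, 217) [0.52509838 0.38141134 0.05      ]
(255, 197) [0.58273479 0.16868213 0.05      ]
(398, 236) [ 0.47360673 -0.2353888   0.05      ]
(346, 195) [ 0.58976167 -0.08988679  0.05      ]
(447, 178) [ 0.64110162 -0.3834672   0.05      ]
(450, 224) [ 0.50783307 -0.38486911  0.05      ]
[ 0.20373029 -0.0173204   0.        ] [0.57833739 0.8605659  0.        ]
```

View pics/c1.png

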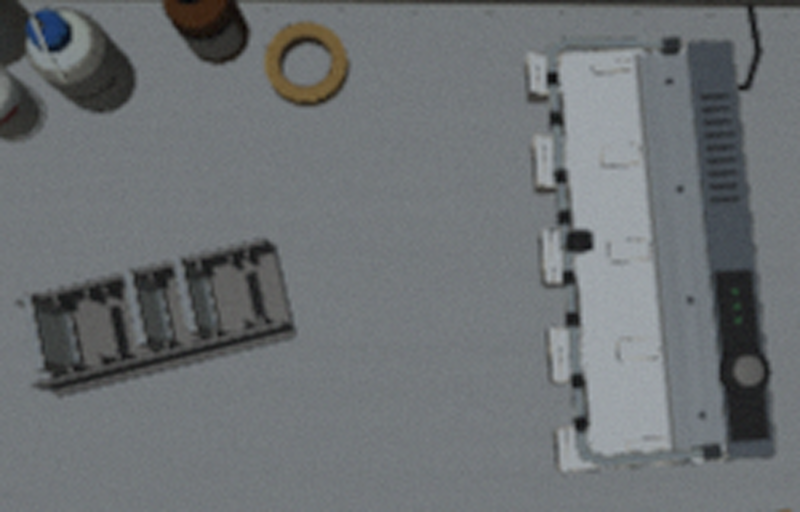

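Top crop: the rack holds three plates, seen as glass bands at crop x≈55, 150 and 200, with empty dark slots at 120 and 255. The bail knob is at crop (578,240) and the button at (748,370). The tool can't tilt, so my plan is:
- Grip the plates by their side edges, so they can pivot between the pads.
- Use the front stop and the glass to swing each one flat.

First I'll get a rough viewer pose and fly over it.

```bash
python3 - <<'E'
from h import *
f=snap("top")
g=lambda x,y,z:onz(f,165+x/3.2,120+y/3.2,z)
a,b=g(735,40,.048),g(775,455,.048)   # back edge far/near
vy=(a-b)/np.linalg.norm(a-b); print(a,b,np.linalg.norm(a-b),vy, np.arctan2(vy[1],vy[0]))
vx=np.array([vy[1],-vy[0],0]); o=(a+b)/2-.131*vx; o[2]=0; print("origin",o,"vx",vx)
k=g(578,238,.12); print("knob~",k)
w=snap("wrist"); s=manip.observe(); Rt=R.from_quat(s["eef_rot"]).as_matrix()
print("cam in tool",Rt.T@(w["eye"]-s["position"]),"fwd",Rt.T@w["R"][:,2],"right",Rt.T@w["R"][:,0])
print("d tool to above viewer", plan([.57,.03,.32]))
E
```

```text
[ 0.7777183  -0.23582734  0.048     ] [ 0.4010803  -0.25926898  0.048     ] 0.3773667927549515 [0.99806875 0.06211898 0.        ] 0.06215900451167587
origin [ 0.58126171 -0.11680116  0.        ] vx [ 0.06211898 -0.99806875  0.        ]
knob~ [ 0.58007703 -0.08258453  0.12      ]
cam in tool [ 0.06986791  0.00030394 -0.13404033] fwd [-2.75791270e-01  4.31208588e-04  9.61217452e-01] right [ 1.11178951e-03  9.99999374e-01 -1.29613209e-04]
d tool to above viewer [-0.51087692 -0.29529654 -0.08078827]
```

>>> inch_along --motion '[[[0.085,-0.1,-0.06,-0.08,0.2],[0.085,-0.2,-0.12,-0.08,0.4],[0.085,-0.3,-0.17,-0.08,0.6],[0.085,-0.4,-0.23,-0.08,0.8],[0.085,-0.51,-0.295,-0.08,1.1],[0.085,-0.51,-0.295,-0.08,1.1],[0.085,-0.51,-0.295,-0.08,1.1],[0.085,-0.51,-0.295,-0.08,1.1],[0.085,-0.51,-0.295,-0.08,1.1],[0.085,-0.51,-0.295,-0.08,1.1],[0.085,-0.51,-0.295,-0.08,1.1],[0.085,-0.51,-0.295,-0.08,1.1]]]'

```text
time_s: 1.8
position: [0.569, 0.031, 0.3191]
eef_rot: [0.685, 0.728, -0.0, -0.0]
contact_force: [-0.3, -0.5, 0.1]
gripper_width: 0.0849
finger_force: 0.0
```

```bash
python3 - <<'E'
from h import *
w=snap("wrist"); crop(w,0,0,640,400,1.25,"w1"); print(manip.observe()["position"],manip.observe()["qpos"])
E
```

```text
[0.5688841  0.03139554 0.31926457] [-2.66503633e-02  3.19176248e-01  1.49553130e+00  1.74751727e-04
  1.32717374e+00 -8.83661435e-02]
```

View pics/w1.png

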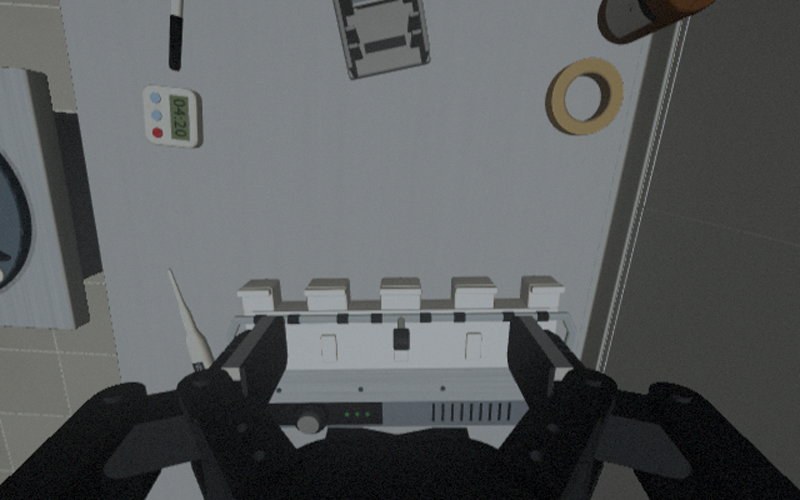

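Wrist view: the five stop blocks are in a row at y≈285, the bail bar at y≈318, the knob at (402,338) and the button at (308,423). I'll move for a second viewpoint and measure.

```bash
python3 - <<'E'
from h import *
import pickle; pickle.dump(snap("wrist"),open("wA.pkl","wb"))
E
```

>>> inch_along --motion '[[[0.085,-0.05,0,0,0],[0.085,-0.09,0,0.0,0],[0.085,-0.09,0,0.0,0],[0.085,-0.09,0,0.0,0]]]'

```text
time_s: 2.4
position: [0.5746, -0.0581, 0.3195]
eef_rot: [0.685, 0.729, 0.0, -0.0]
contact_force: [-0.1, 0.1, 0.4]
gripper_width: 0.0853
finger_force: 0.0
```

```bash
python3 - <<'E'
from h import *
import pickle; w=snap("wrist"); pickle.dump(w,open("wB.pkl","wb")); crop(w,170,130,470,330,2.66,"w2")
E
```

```text
(no output)
```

View pics/w2.png

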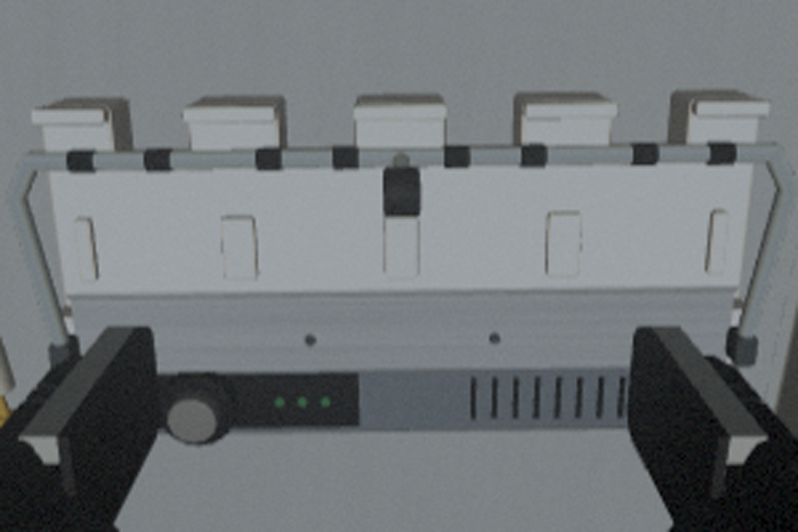

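Crop B is clear: the stops' top strips are at y≈112, the centre stop spans x 355–446 and the knob is at (402,190). The lip edge is at y≈291, the guides are centred at 401, 239 and 564, and the button is at (192,418). I'll view the same features in A to triangulate.

```bash
python3 - <<'E'
from h import *
import pickle; w=pickle.load(open("wA.pkl","rb")); crop(w,180,210,470,360,2.75,"w3")
E
```

```text
(no output)
```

View pics/w3.png

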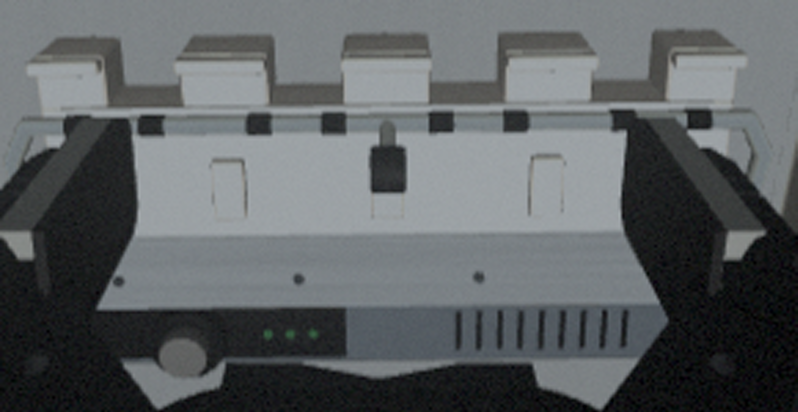

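```bash
python3 - <<'E'
from h import *
import pickle; A=pickle.load(open("wA.pkl","rb"));B=pickle.load(open("wB.pkl","rb"))
pa=lambda x,y:(A,180+x/2.75,210+y/2.75); pb=lambda x,y:(B,170+x/2.66,130+y/2.66)
P={"knob":((388,170),(402,191)),"stop2":((223,72),(232.5,121)),"stop3":((387.5,70),(400.5,120)),"stop4":((549.5,67),(568,116.5)),
"guide2":((229.5,158),(239.5,217)),"guide4":((547,156),(564,213)),"screwL":((298,279),(310,340)),"screwR":((479,277),(494,338)),"button":((183,357),(192,420)),"lipmid":((388,234),(401,291))}
W={}
for k,(a,b) in P.items(): W[k]=tri([pa(*a),pb(*b)]); print(k,W[k].round(4))
s2=onz(*pb(232.5,121),.048);s3=onz(*pb(400.5,120),.048);s4=onz(*pb(568,116.5),.048)
l2=onz(*pb(100,293),.054);l4=onz(*pb(720,288),.054);lm=onz(*pb(401,291),.054)
print(s2,s3,s4,l2,l4,lm)
d=s4-s2;print("yaw stops",np.arctan2(d[1],d[0]),np.linalg.norm(d)); d=l4-l2;print("yaw lip",np.arctan2(d[1],d[0]))
for n in ("guide2","guide4"):print(n,onz(*pb(*P[n][1]),.046))
print(onz(*pb(401.5,215),.046))
E
```

```text
knob [ 0.5808 -0.0807  0.1192]
stop2 [ 0.4931 -0.0694  0.0441]
stop3 [ 0.5801 -0.064   0.0412]
stop4 [ 0.6665 -0.0566  0.0419]
guide2 [ 0.496  -0.1237  0.0369]
guide4 [ 0.6712 -0.1091  0.0414]
screwL [ 0.5384 -0.1849  0.0569]
screwR [ 0.6384 -0.1778  0.0563]
button [ 0.477  -0.2309  0.0683]
lipmid [ 0.586  -0.1529  0.0578]
[ 0.49370711 -0.06868674  0.048     ] [ 0.57968293 -0.06276931  0.048     ] [ 0.66520043 -0.05558232  0.048     ] [ 0.42451542 -0.16572216  0.054     ] [ 0.75668593 -0.14201009  0.054     ] [ 0.58591661 -0.15444825  0.054     ]
yaw stops 0.07626540843786751 0.17199327075667256
yaw lip 0.07126435265365824
guide2 [ 0.49746754 -0.12077653  0.046     ]
guide4 [ 0.6699375  -0.10772337  0.046     ]
[ 0.58362314 -0.11425423  0.046     ]
```

```bash
cat >> h.py <<'E'
O=np.array([.5833,-.1145,0]);YAW=.073
VY=np.array([np.cos(YAW),np.sin(YAW),0]);VX=np.array([VY[1],-VY[0],0])
def V(x,y,z): return O+x*VX+y*VY+np.array([0,0,z])
def toV(p): d=np.array(p)-O; return np.array([d@VX,d@VY,d[2]])
def yaw(): 
    r=R.from_quat(manip.observe()["eef_rot"]).as_matrix(); return np.arctan2(r[1,1],r[0,1])
E
python3 - <<'E'
from h import *
print(plan([.581,-.081,.118]),yaw())
E
```

```text
[-0.02350336  0.00483912  0.20142904] 0.06226484921278476
```

>>> inch_along --motion '[[[0.085,-0.0235,0.005,0.06,-0.01],[0.085,-0.0235,0.005,0.12,-0.01],[0.085,-0.0235,0.005,0.18,-0.01],[0.085,-0.0235,0.005,0.2,-0.01],[0.085,-0.0235,0.005,0.2,-0.01],[0.01,-0.0235,0.005,0.2,-0.01],[0.01,-0.0235,0.005,0.2,-0.01],[0.01,-0.0235,0.005,0.2,-0.01],[0.01,-0.0235,0.005,0.2,-0.01],[0.01,-0.0235,0.005,0.2,-0.01],[0.01,-0.0235,0.005,0.2,-0.01],[0.01,-0.0235,0.005,0.2,-0.01]]]'

```text
time_s: 3.95
position: [0.58, -0.0819, 0.1192]
eef_rot: [0.682, 0.732, -0.001, -0.001]
contact_force: [-7.8, 1.9, 3.0]
gripper_width: 0.0138
finger_force: 62.6
```

```bash
python3 - <<'E'
from h import *
s=manip.observe(); p=toV(s["position"]); print(p,s["contact_force"],yaw())
# arc in tool x (=-VX) and z(down): knob angle phi from hinge
x0,z0=-.034,.0515+.0625
phi=np.arctan2(z0-.0625,.070-x0)
for a in np.arange(phi,1.9,.1): print(round(a,2),"dx_tool",round(-( (.07-.116*np.cos(a))-x0),4),"dz",round(-(.0625+.116*np.sin(a)-z0),4))
E
```

```text
[-0.03275342 -0.0009609   0.11915916] [-7.78522138  1.92333859  3.03959861] 0.07103484423604636
0.46 dx_tool -0.0 dz 0.0
0.56 dx_tool -0.0057 dz -0.0101
0.66 dx_tool -0.0123 dz -0.0196
0.76 dx_tool -0.0199 dz -0.0284
0.86 dx_tool -0.0283 dz -0.0364
0.96 dx_tool -0.0375 dz -0.0435
1.06 dx_tool -0.0473 dz -0.0497
1.16 dx_tool -0.0577 dz -0.0548
1.26 dx_tool -0.0685 dz -0.0589
1.36 dx_tool -0.0797 dz -0.0619
1.46 dx_tool -0.0912 dz -0.0638
1.56 dx_tool -0.1027 dz -0.0645
1.66 dx_tool -0.1143 dz -0.064
1.76 dx_tool -0.1258 dz -0.0624
1.86 dx_tool -0.1371 dz -0.0597
```

>>> inch_along --motion '[[[0.01,-0.006,0,-0.010,0],[0.01,-0.012,0,-0.0195,0],[0.01,-0.028,0,-0.036,0],[0.01,-0.0375,0,-0.0435,0],[0.01,-0.0577,0,-0.055,0],[0.01,-0.0685,0,-0.059,0],[0.01,-0.0797,0,-0.062,0],[0.01,-0.103,0,-0.0645,0],[0.01,-0.114,0,-0.064,0],[0.01,-0.126,0,-0.0625,0],[0.01,-0.132,0,-0.061,0],[0.01,-0.132,0,-0.061,0]]]'

```text
time_s: 5.45
position: [0.5898, -0.2152, 0.1812]
eef_rot: [0.682, 0.731, -0.0, -0.001]
contact_force: [-8.3, 0.4, -2.7]
gripper_width: 0.0128
finger_force: 58.4
```

```bash
python3 -c "
from h import *
s=manip.observe(); print(toV(s['position']),s['contact_force'])"
```

```text
[ 0.10086723 -0.00084835  0.18122467] [-8.26420151  0.35121666 -2.72912124]
```

Knob lands at the open angle (~1.65 rad). I'll release, rise and fly over to the rack.

>>> inch_along --motion '[[[0.06,0,0,0,0],[0.06,0,0,0,0],[0.06,0,0,0,0],[0.06,0,0,-0.05,0],[0.085,0,0,-0.11,0],[0.085,0.05,0,-0.14,0],[0.085,0.11,0,-0.14,0],[0.085,0.17,0,-0.14,0],[0.085,0.23,0,-0.14,0],[0.085,0.29,0,-0.14,-0.05],[0.085,0.35,0,-0.14,-0.1],[0.085,0.39,0,-0.14,-0.2]]]'

```text
time_s: 6.95
position: [0.5626, 0.1776, 0.3209]
eef_rot: [0.603, 0.797, 0.001, 0.0]
contact_force: [0.6, 0.1, 0.7]
gripper_width: 0.085
finger_force: 0.0
```

>>> inch_along --motion '[[[0.085,0,0,0,0],[0.085,0,0,0,0]]]'

```text
time_s: 7.2
position: [0.5631, 0.1747, 0.3206]
eef_rot: [0.605, 0.796, 0.0, 0.0]
contact_force: [0.6, 0.1, 0.2]
gripper_width: 0.0852
finger_force: 0.0
```

```bash
python3 - <<'E'
from h import *
import pickle; w=snap("wrist"); pickle.dump(w,open("rA.pkl","wb")); print(yaw()); crop(w,120,0,520,300,2,"r1")
E
```

```text
0.2696368758128077
```

View pics/r1.png

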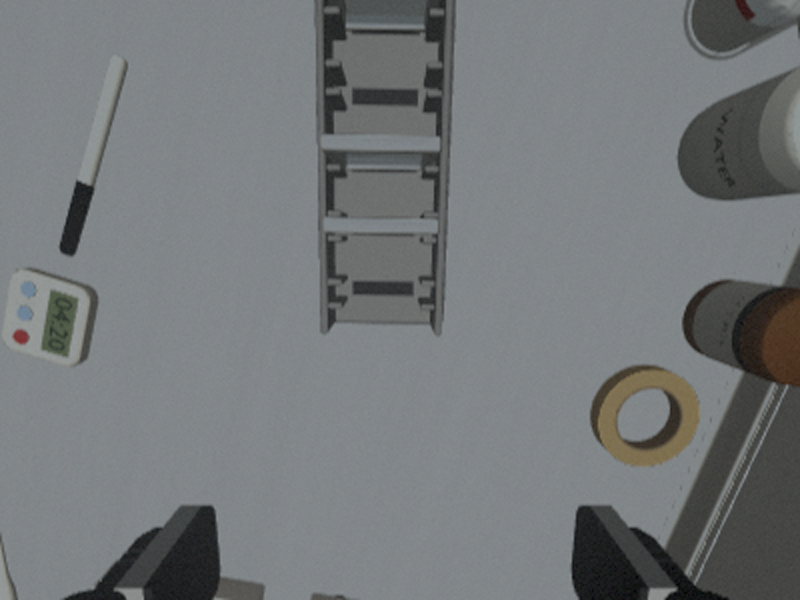

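Rack view: plate top edges at crop (321–441, 143) and (322–440, 226), with a third at the top edge. The slots at y≈97 and 288 are empty, and yaw is well aligned. I'll take a second view from 80 mm further on and detect the bright bars automatically.

>>> inch_along --motion '[[[0.085,0.05,0,0,0],[0.085,0.08,0,0,0],[0.085,0.08,0,0,0],[0.085,0.08,0,0,0]]]'

```text
time_s: 7.75
position: [0.542, 0.2509, 0.3204]
eef_rot: [0.606, 0.796, -0.0, 0.0]
contact_force: [0.7, -0.4, 0.7]
gripper_width: 0.0852
finger_force: 0.0
```

```bash
python3 - <<'E'
from h import *
import pickle; A=pickle.load(open("rA.pkl","rb")); w=snap("wrist"); pickle.dump(w,open("rB.pkl","wb")); crop(w,220,0,420,300,2,"r2")
def bars(f):
    g=cv2.cvtColor(f["image"],cv2.COLOR_RGB2GRAY).astype(float); g=cv2.GaussianBlur(g,(5,1),0)
    c=g[0:280,300:340].mean(1); 
    return [(i,round(c[i])) for i in range(1,279) if c[i]>c[i-1] and c[i]>=c[i+1] and c[i]>c[max(0,i-6):i+7].mean()+6]
print(bars(A)); print(bars(w)); print(manip.observe()["position"])
print(onz(A,120+381/2,143/2,.11),onz(A,120+381/2,226/2,.11))
l,r=onz(A,120+322/2,226/2,.11),onz(A,120+440/2,226/2,.11); print(np.linalg.norm(r-l),np.arctan2(r[1]-l[1],r[0]-l[0]))
E
```

```text
[(13, 111), (22, 109), (43, 97), (69, 128), (73, 132), (83, 115), (91, 107), (110, 130), (114, 131), (136, 107), (148, 98), (153, 108)]
[(54, 133), (63, 131), (67, 133), (79, 120), (87, 112), (102, 110), (115, 109), (139, 114), (144, 129), (148, 132), (168, 114), (181, 130), (185, 131), (201, 103)]
[0.54203851 0.25084061 0.32037893]
[0.52520686 0.28571611 0.11      ] [0.53621996 0.2451635  0.11      ]
0.06467404679355619 0.2715318973926688
```

View pics/r2.png

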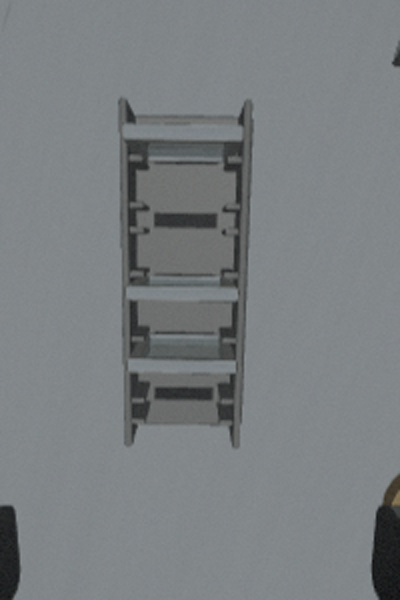

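View B: plate tops are at crop (185,131), (182,294) and (182,366). There are three plates, and the rack yaw matches the tool's.

```bash
python3 - <<'E'
from h import *
import pickle; A=pickle.load(open("rA.pkl","rb"));B=pickle.load(open("rB.pkl","rb"))
for n,a,b in (("P3",(381,143),(182,294)),("P4",(381,226),(182,366))):
    print(n,tri([(A,120+a[0]/2,a[1]/2),(B,220+b[0]/2,b[1]/2)]))
for n,b in (("P1",(185,131)),("P3",(182,294)),("P4",(182,366))):
    p=onz(B,220+b[0]/2,b[1]/2,.11); print(n,p,"plan TCP z.106",plan([p[0],p[1],.106]))
print(yaw())
E
```

```text
P3 [0.52518186 0.28588371 0.10876335]
P4 [0.53617117 0.24520418 0.1063135 ]
P1 [0.50459387 0.36807086 0.11      ] plan TCP z.106 [ 0.12301892 -0.00493131  0.21434874]
P3 [0.52522006 0.28601321 0.11      ] plan TCP z.106 [ 0.03843128 -0.00688789  0.21436858]
P4 [0.53607688 0.24599297 0.11      ] plan TCP z.106 [-0.00303504 -0.00707365  0.21437844]
0.2693870128014396
```

>>> inch_along --motion '[[[0.085,-0.003,-0.007,0.06,0],[0.085,-0.003,-0.007,0.12,0],[0.085,-0.003,-0.007,0.18,0],[0.085,-0.003,-0.007,0.223,0],[0.085,-0.003,-0.007,0.223,0],[0.055,-0.003,-0.007,0.223,0],[0.055,-0.003,-0.007,0.223,0],[0.055,-0.003,-0.007,0.223,0],[0.055,-0.003,-0.007,0.223,0],[0.055,-0.003,-0.007,0.223,0]]]'

```text
time_s: 9.05
position: [0.5368, 0.2477, 0.1002]
eef_rot: [0.605, 0.796, 0.002, 0.001]
contact_force: [-2.6, 0.1, 5.4]
gripper_width: 0.0618
finger_force: 63.7
```

>>> inch_along --motion '[[[0.055,0,0,-0.03,0],[0.055,0,0,-0.06,0],[0.055,0,0,-0.12,0],[0.055,0,0,-0.16,0],[0.055,0,0,-0.16,0]]]'

```text
time_s: 9.68
position: [0.5371, 0.2478, 0.2628]
eef_rot: [0.605, 0.796, 0.004, 0.002]
contact_force: [-0.0, 0.0, -0.9]
gripper_width: 0.0616
finger_force: 65.6
```

```bash
python3 - <<'E'
from h import *
w=snap("wrist"); s=snap("side"); a=w["image"][100:400,120:520]; b=cv2.resize(s["image"][80:230,190:390],None,fx=2,fy=2)
cv2.imwrite("pics/g1.png",np.hstack([a,b])[:,:,::-1])
E
```

```text
(no output)
```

View pics/g1.png

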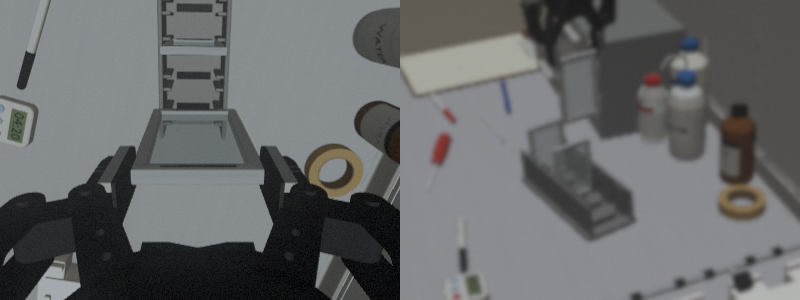

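The plate is held squarely by its side edges and is clear of the rack. Next I'll take it over bay_3, just behind the front stop.

```bash
python3 - <<'E'
from h import *
print(plan(V(-.040,-.044,.20)),plan(V(-.040,.044,.20)), yaw())
E
```

```text
[-0.31346944 -0.08618393  0.05806659] [-3.30769438e-01  9.86811109e-05  5.82119537e-02] 0.2708794744409456
```

>>> inch_along --motion '[[[0.055,-0.055,-0.015,0,0.03],[0.055,-0.11,-0.03,0,0.06],[0.055,-0.165,-0.045,0,0.1],[0.055,-0.22,-0.06,0,0.15],[0.055,-0.275,-0.075,0,0.198],[0.055,-0.313,-0.086,0.03,0.198],[0.055,-0.313,-0.086,0.058,0.198],[0.055,-0.313,-0.086,0.058,0.198],[0.055,-0.313,-0.086,0.058,0.198]]]'

```text
time_s: 10.9
position: [0.5368, -0.0769, 0.2]
eef_rot: [0.681, 0.733, 0.0, 0.0]
contact_force: [-0.3, 0.0, -0.2]
gripper_width: 0.0618
finger_force: 65.6
```

```bash
python3 - <<'E'
from h import *
s=manip.observe();print(toV(s["position"]),yaw(),plan(V(-.042,-.044,.14)))
w=snap("wrist"); a=w["image"][100:400,120:520]; s=snap("side");b=cv2.resize(s["image"][180:330,250:450],None,fx=2,fy=2)
cv2.imwrite("pics/g2.png",np.hstack([a,b])[:,:,::-1])
E
```

```text
[-0.04089613 -0.04366306  0.19996145] 0.07362031929602791 [ 0.00111067 -0.00035896  0.0599612 ]
```

View pics/g2.png

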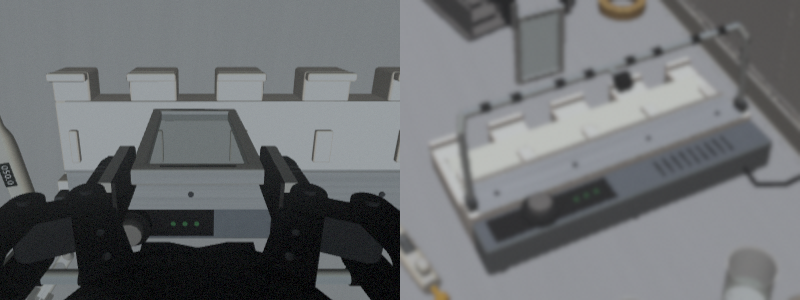

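Plate is centred over the notch of bay_3 and the bail stands fully open. I'll lower it behind the stop and pivot it against the stop edge.

>>> inch_along --motion '[[[0.055,0,0,0.04,0],[0.055,0,0,0.06,0],[0.055,0,0,0.068,0],[0.055,0,0,0.068,0]]]'

```text
time_s: 11.5
position: [0.5368, -0.0771, 0.1318]
eef_rot: [0.681, 0.733, 0.0, 0.0]
contact_force: [0.4, 0.2, -0.9]
gripper_width: 0.0618
finger_force: 65.6
```

>>> inch_along --motion '[[[0.055,0.007,0,0,0],[0.055,0.018,0,0,0],[0.055,0.028,0,0.002,0],[0.055,0.039,0,0.005,0],[0.055,0.048,0,0.009,0],[0.055,0.057,0,0.014,0],[0.055,0.065,0,0.02,0],[0.055,0.070,0,0.025,0],[0.055,0.070,0,0.025,0]]]'

```text
time_s: 12.62
position: [0.5311, -0.0069, 0.1057]
eef_rot: [0.681, 0.733, -0.0, -0.0]
contact_force: [-0.2, -0.8, 3.5]
gripper_width: 0.0616
finger_force: 64.2
```

```bash
python3 - <<'E'
from h import *
s=manip.observe();print(toV(s["position"]),yaw())
w=snap("wrist"); a=w["image"][100:400,120:520]; s=snap("side");b=cv2.resize(s["image"][180:330,250:450],None,fx=2,fy=2)
cv2.imwrite("pics/g3.png",np.hstack([a,b])[:,:,::-1])
E
```

```text
[-0.111149   -0.04421192  0.10573799] 0.07335793440332737
```

View pics/g3.png

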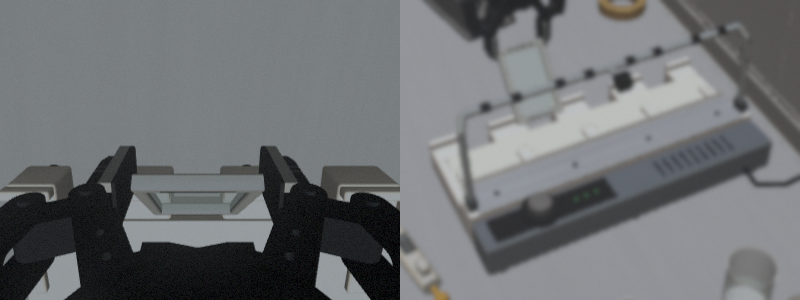

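The plate is tilted about 48° with its far end towards the lip. I'll lift slightly, move back over the bay and press it down flat.

>>> inch_along --motion '[[[0.055,0,0,-0.015,0],[0.055,-0.02,0,-0.015,0],[0.055,-0.05,0,-0.015,0],[0.055,-0.072,0,-0.015,0],[0.055,-0.072,0,-0.007,0],[0.055,-0.072,0,0.002,0],[0.055,-0.072,0,0.011,0],[0.055,-0.072,0,0.02,0],[0.055,-0.072,0,0.028,0],[0.055,-0.072,0,0.036,0],[0.055,-0.072,0,0.042,0],[0.055,-0.072,0,0.046,0]]]'

```text
time_s: 14.22
position: [0.5363, -0.0763, 0.0603]
eef_rot: [0.681, 0.732, 0.001, -0.002]
contact_force: [-1.6, 28.6, 14.7]
gripper_width: 0.0619
finger_force: 80.7
```

```bash
python3 - <<'E'
from h import *
s=manip.observe();print(toV(s["position"]),yaw(),s["contact_force"])
w=snap("wrist"); a=w["image"][100:400,120:520]; s=snap("side");b=cv2.resize(s["image"][180:330,250:450],None,fx=2,fy=2)
cv2.imwrite("pics/g4.png",np.hstack([a,b])[:,:,::-1])
E
```

```text
[-0.04149301 -0.04411751  0.06030941] 0.07310872923729857 [-1.64198064 28.60529256 14.69660546]
```

View pics/g4.png

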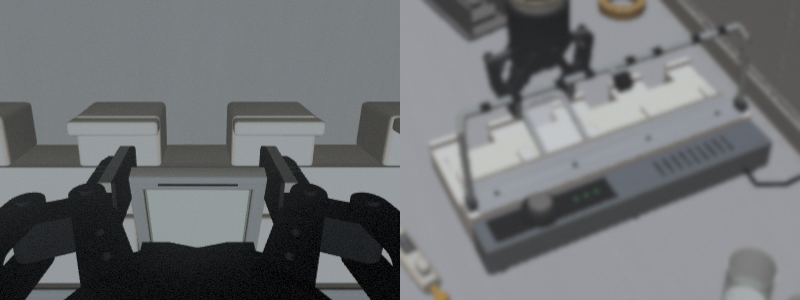

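The plate is nearly flat and under the lip, with 28 N against the back wall. I'll ease off 3 mm to the front, lower it and release.

>>> inch_along --motion '[[[0.055,0.004,0,0,0],[0.055,0.004,0,0.003,0],[0.055,0.004,0,0.003,0]]]'

```text
time_s: 14.7
position: [0.5366, -0.0745, 0.0574]
eef_rot: [0.681, 0.733, 0.0, 0.0]
contact_force: [0.3, 5.3, 6.9]
gripper_width: 0.0618
finger_force: 79.6
```

>>> inch_along --motion '[[[0.072,0,0,0,0],[0.072,0,0,0,0],[0.072,0,0,0,0],[0.072,0,0,-0.03,0],[0.085,0,0,-0.06,0],[0.085,0.05,0,-0.09,0],[0.085,0.1,0,-0.12,0],[0.085,0.1,0,-0.12,0]]]'

```text
time_s: 15.7
position: [0.5297, 0.0269, 0.1793]
eef_rot: [0.68, 0.734, 0.001, 0.001]
contact_force: [-0.1, -0.5, 0.1]
gripper_width: 0.085
finger_force: 0.0
```

```bash
python3 - <<'E'
from h import *
s=manip.observe();print(toV(s["position"]),yaw(),s["contact_force"])
w=snap("wrist"); a=w["image"][150:400,120:520]; s=snap("side");b=cv2.resize(s["image"][205:330,250:450],None,fx=2,fy=2)
cv2.imwrite("pics/g5.png",np.hstack([a,b])[:,:,::-1])
E
```

```text
[-0.14489167 -0.04317038  0.17932189] 0.07622827680302717 [-0.14255423 -0.45615817  0.06351114]
```

View pics/g5.png

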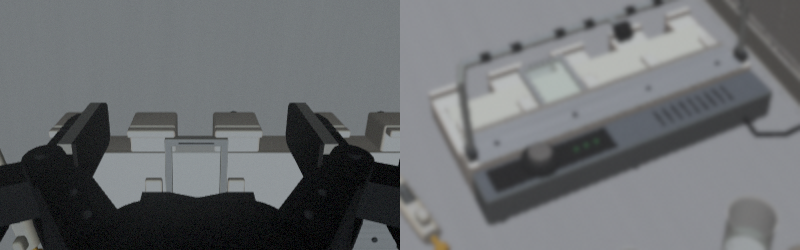

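Plate 1 looks seated: it is flat, with its near end level with the stop line at crop (165–229, 138). I'll check it numerically, plan the return to the rack viewpoint and save the last picture for the end.

```bash
cat >> h.py <<'E'
def bars(f,thr=121,roi=(200,0,440,290)):
    x0,y0,x1,y1=roi; g=cv2.cvtColor(f["image"],cv2.COLOR_RGB2GRAY)[y0:y1,x0:x1]; g=cv2.GaussianBlur(g,(5,3),0)
    m=cv2.morphologyEx((g>thr).astype(np.uint8),cv2.MORPH_OPEN,np.ones((3,15),np.uint8)); out=[]
    for c in cv2.findContours(m,cv2.RETR_EXTERNAL,cv2.CHAIN_APPROX_NONE)[0]:
        (cx,cy),(w,h),a=cv2.minAreaRect(c)
        if w<h: w,h,a=h,w,a-90
        if 45<w<75 and h<20: out.append((round(cx+x0,1),round(cy+y0,1),round(w,1),round(h,1),round(a,1)))
    return sorted(out,key=lambda t:t[1])
E
python3 - <<'E'
from h import *
import pickle
w=snap("wrist")
for u,v in ((285,288),(349,288),(317,288)): print(toV(onz(w,u,v,.048)))
B=pickle.load(open("rB.pkl","rb"))
for t in (117,121,125): print(t,bars(B,t))
print(plan([.542,.2509,.3204]),yaw())
E
```

```text
[-0.05084207 -0.07559102  0.048     ]
[-0.05096027 -0.01230777  0.048     ]
[-0.05090117 -0.04395049  0.048     ]
117 []
121 []
125 []
[ 0.22538695  0.02956238 -0.14382432] 0.07286039624838395
```

```bash
python3 - <<'E'
from h import *
import pickle
B=pickle.load(open("rB.pkl","rb")); g=cv2.GaussianBlur(cv2.cvtColor(B["image"],cv2.COLOR_RGB2GRAY),(5,3),0)
print(g[146,260:365:4]); print(g[130:200:2,311]); print(g[55:90:2,311]); print(g[20,200:440:20])
for t in (117,121,125):
    print([cv2.boundingRect(c) for c in cv2.findContours((g[:290,200:440]>t).astype(np.uint8),cv2.RETR_EXTERNAL,cv2.CHAIN_APPROX_NONE)[0] if cv2.contourArea(c)>150])
E
```

```text
[134 133 134 134 134 121 130 132 133 132 132 132 131 130 131 130 131 130
 130 133  96 125 133 134 133 134 134]
[113 112 112  98 102 113 100 128 130 133 123 111 110 111 111 111 110 106
  83 120 107 101  94  95  87 112 131 132 119 109 108 101  56  49  52]
[133 118 108 110 127 130 132 120  83  86  95  99 115  78 110 114 115 114]
[131 132 132 133 132 132 132 133 133 133 130  90]
[(226, 244, 14, 19), (0, 0, 240, 290)]
[(227, 244, 13, 19), (0, 0, 240, 290)]
[(0, 0, 240, 290)]
```

>>> inch_along --motion '[[[0.085,0,0,-0.06,0],[0.085,0.05,0.006,-0.1,0],[0.085,0.1,0.012,-0.144,-0.05],[0.085,0.15,0.02,-0.144,-0.1],[0.085,0.2,0.0296,-0.144,-0.15],[0.085,0.2254,0.0296,-0.144,-0.1965],[0.085,0.2254,0.0296,-0.144,-0.1965],[0.085,0.2254,0.0296,-0.144,-0.1965],[0.085,0.2254,0.0296,-0.144,-0.1965]]]'

```text
time_s: 16.98
position: [0.5425, 0.2502, 0.3211]
eef_rot: [0.607, 0.795, -0.0, -0.0]
contact_force: [-0.1, 0.9, -0.0]
gripper_width: 0.0849
finger_force: 0.0
```

```bash
cat >> h.py <<'E'
def rackbars(f):
    g=cv2.GaussianBlur(cv2.cvtColor(f["image"],cv2.COLOR_RGB2GRAY),(5,3),0); g[290:]=133
    d=cv2.morphologyEx((g<122).astype(np.uint8),cv2.MORPH_CLOSE,np.ones((7,7),np.uint8))
    cs=[c for c in cv2.findContours(d,cv2.RETR_EXTERNAL,cv2.CHAIN_APPROX_NONE)[0] if 200<cv2.boundingRect(c)[0]+cv2.boundingRect(c)[2]/2<440]
    c=max(cs,key=cv2.contourArea); fill=np.zeros_like(d); cv2.drawContours(fill,[c],-1,1,-1)
    b=((g>=122)&(fill>0)).astype(np.uint8); out=[]
    b=cv2.morphologyEx(b,cv2.MORPH_OPEN,np.ones((3,25),np.uint8))
    for k in cv2.findContours(b,cv2.RETR_EXTERNAL,cv2.CHAIN_APPROX_NONE)[0]:
        (x,y),(w,h),a=cv2.minAreaRect(k)
        if w<h: w,h,a=h,w,a-90
        if w>38: out.append(tuple(np.round((x,y,w,h,a),1)))
    return np.round(cv2.boundingRect(c),1),cv2.minAreaRect(c)[2],out
E
python3 - <<'E'
from h import *
import pickle
B=pickle.load(open("rB.pkl","rb")); print(rackbars(B)); w=snap("wrist"); pickle.dump(w,open("rC.pkl","wb")); r=rackbars(w); print(r); print(yaw())
for b in r[2]:
    p=onz(w,b[0],b[1],.11); print(p,plan([p[0],p[1],.097]))
E
```

```text
(array([278,  48,  70, 177]), 0.9093804955482483, [(np.float64(310.5), np.float64(183.0), np.float64(51.0), np.float64(4.0), np.float64(-0.0)), (np.float64(310.5), np.float64(146.5), np.float64(53.0), np.float64(5.0), np.float64(0.0)), (np.float64(310.5), np.float64(65.5), np.float64(57.0), np.float64(5.0), np.float64(-0.0))])
(array([278,  48,  69, 176]), 90.0, [(np.float64(310.5), np.float64(145.5), np.float64(53.0), np.float64(5.0), np.float64(0.0)), (np.float64(310.0), np.float64(64.5), np.float64(58.0), np.float64(7.0), np.float64(0.0))])
0.2677199693930908
[0.52473586 0.28665437 0.11      ] [ 0.03976039 -0.00744462  0.2242337 ]
[0.50243829 0.36770919 0.11      ] [ 0.1238262  -0.00750616  0.22422192]
```

>>> inch_along --motion '[[[0.085,0.039,-0.007,0.06,0],[0.085,0.039,-0.007,0.12,0],[0.085,0.039,-0.007,0.18,0],[0.085,0.039,-0.007,0.224,0],[0.085,0.039,-0.007,0.224,0],[0.055,0.039,-0.007,0.224,0],[0.055,0.039,-0.007,0.224,0],[0.055,0.039,-0.007,0.224,0],[0.055,0.039,-0.007,0.224,0],[0.055,0.039,-0.007,0.224,0]]]'

```text
time_s: 18.27
position: [0.5262, 0.2877, 0.1004]
eef_rot: [0.606, 0.796, 0.002, 0.001]
contact_force: [-1.5, 0.2, 5.2]
gripper_width: 0.062
finger_force: 63.7
```

>>> inch_along --motion '[[[0.055,0,0,-0.03,0],[0.055,0,0,-0.06,0],[0.055,0,0,-0.12,0],[0.055,0,0,-0.16,0],[0.055,0,0,-0.16,0]]]'

```text
time_s: 18.9
position: [0.5264, 0.2878, 0.263]
eef_rot: [0.606, 0.796, 0.004, 0.002]
contact_force: [0.6, -0.3, -1.9]
gripper_width: 0.0616
finger_force: 65.9
```

```bash
python3 - <<'E'
from h import *
print(plan(V(-.041,.132,.20)),yaw())
E
```

```text
[-0.38853021  0.08461635  0.06318339] 0.26940621431361295
```

>>> inch_along --motion '[[[0.055,-0.055,0.012,0,0.03],[0.055,-0.11,0.024,0,0.06],[0.055,-0.165,0.036,0,0.1],[0.055,-0.22,0.048,0,0.13],[0.055,-0.275,0.06,0,0.16],[0.055,-0.33,0.072,0,0.196],[0.055,-0.3885,0.0846,0.02,0.196],[0.055,-0.3885,0.0846,0.06,0.196],[0.055,-0.3885,0.0846,0.06,0.196],[0.055,-0.3885,0.0846,0.06,0.196]]]'

```text
time_s: 20.15
position: [0.7104, -0.0642, 0.1992]
eef_rot: [0.68, 0.733, 0.001, 0.001]
contact_force: [0.0, 0.5, -0.8]
gripper_width: 0.0617
finger_force: 65.9
```

```bash
python3 - <<'E'
from h import *
s=manip.observe();print(toV(s["position"]),yaw(),plan(V(-.041,.132,.132)))
w=snap("wrist"); import pickle; pickle.dump(w,open("pC.pkl","wb"))
# plate bottom edge: dark->? row profile through middle & expected bottom
print(proj(w,V(-.041,.132,.110)),proj(w,V(-.041,.132,.210)))
g=cv2.cvtColor(w["image"],cv2.COLOR_RGB2GRAY); print(g[200:260:2,300:335].mean(1).round(), g[212,250:390:3])
E
```

```text
[-0.04087329  0.13041544  0.19921898] 0.07417600971573819 [0.00014932 0.0014636  0.06722168]
(np.float64(318.75450313837604), np.float64(211.45727006876305)) (np.float64(320.16442392140124), np.float64(276.8845425683923))
[ 96. 172. 175. 175. 120. 121. 141. 116. 113. 113. 125. 130. 130. 129.
 130. 129. 130. 129. 129. 130. 129. 129. 129. 129. 129. 129. 129. 129.
 129. 129.] [176 174 177 175 176 176 176 163  83  83  85 141 140 142 142 143 142 141
 141 142 139 141 141 141 141 139 141 141 140 140 143 139 139  82  80  83
 176 175 174 175 175 158 145 141 142 145 145]
```

The bottom edge is at row ≈210 as predicted, so there's no slip. I'll lower it and pivot as before.

>>> inch_along --motion '[[[0.055,0,0.0015,0.04,0],[0.055,0,0.0015,0.06,0],[0.055,0,0.0015,0.067,0],[0.055,0,0.0015,0.067,0]]]'

```text
time_s: 20.7
position: [0.7118, -0.0645, 0.1311]
eef_rot: [0.681, 0.733, 0.0, 0.0]
contact_force: [-0.4, 0.1, -0.7]
gripper_width: 0.0614
finger_force: 66.0
```

>>> inch_along --motion '[[[0.055,0.007,0,0,0],[0.055,0.018,0,0,0],[0.055,0.028,0,0.002,0],[0.055,0.039,0,0.005,0],[0.055,0.048,0,0.009,0],[0.055,0.057,0,0.014,0],[0.055,0.065,0,0.02,0],[0.055,0.070,0,0.025,0],[0.055,0.070,0,0.025,0]]]'

```text
time_s: 21.82
position: [0.7062, 0.0059, 0.1048]
eef_rot: [0.68, 0.733, -0.0, -0.0]
contact_force: [-0.1, -0.8, 4.1]
gripper_width: 0.0613
finger_force: 65.2
```

```bash
python3 - <<'E'
from h import *
s=manip.observe();print(toV(s["position"]),yaw(),s["contact_force"])
w=snap("wrist");g=cv2.cvtColor(w["image"],cv2.COLOR_RGB2GRAY).astype(int); print(g[250:345:3,300:335].mean(1).round())
E
```

```text
[-0.11109597  0.13139609  0.10476225] 0.0740607010529218 [-0.06437713 -0.79650136  4.11180772]
[134. 134. 134. 134. 134. 134. 134. 134. 122. 129. 132. 133. 134. 125.
 129. 131. 109. 109. 115. 129. 131. 134.  79.  85. 160. 164. 164. 164.
 163. 163. 163. 163.]
```

>>> inch_along --motion '[[[0.055,0,0,-0.015,0],[0.055,-0.02,0,-0.015,0],[0.055,-0.05,0,-0.015,0],[0.055,-0.068,0,-0.015,0],[0.055,-0.068,0,-0.007,0],[0.055,-0.068,0,0.002,0],[0.055,-0.068,0,0.011,0],[0.055,-0.068,0,0.02,0],[0.055,-0.068,0,0.028,0],[0.055,-0.068,0,0.036,0],[0.055,-0.068,0,0.042,0],[0.055,-0.068,0,0.047,0]]]'

```text
time_s: 23.38
position: [0.7115, -0.0592, 0.0585]
eef_rot: [0.68, 0.733, 0.001, -0.001]
contact_force: [-5.0, 16.5, 8.5]
gripper_width: 0.0611
finger_force: 67.4
```

>>> inch_along --motion '[[[0.055,0,0,0,0],[0.055,0,0,0.001,0]]]'

```text
time_s: 23.62
position: [0.7113, -0.0591, 0.0576]
eef_rot: [0.68, 0.733, 0.001, -0.001]
contact_force: [-2.4, 15.6, 6.9]
gripper_width: 0.0615
finger_force: 67.6
```

```bash
python3 - <<'E'
from h import *
s=manip.observe();print(toV(s["position"]),yaw(),s["contact_force"])
w=snap("wrist");g=cv2.cvtColor(w["image"],cv2.COLOR_RGB2GRAY).astype(int); print(g[240:345:3,300:335].mean(1).round())
E
```

```text
[-0.04595114  0.13175058  0.05757168] 0.07468603022402902 [-2.40693929 15.62526391  6.93582616]
[130. 130. 131. 130.  98.  83.  85.  85.  86.  86.  87.  89.  95. 100.
 127. 130.  80. 129. 144. 159. 159. 159. 159. 159. 159. 159. 159. 159.
 159. 159. 159. 158. 159. 158. 158.]
```

```bash
python3 - <<'E'
from h import *
w=snap("wrist");g=cv2.cvtColor(w["image"],cv2.COLOR_RGB2GRAY).astype(int)
cen=g[262:306,305:330].mean(1).round().astype(int); print(dict(zip(range(262,306),cen)))
for x,z in ((-.052,.048),(-.050,.060),(-.052,.060),(-.056,.060),(-.046,.060),(-.046,.050),(-.056,.05)): print(x,z,proj(w,V(x,.132,z)))
f=snap("top"); gt=cv2.cvtColor(f["image"],cv2.COLOR_RGB2GRAY)
for n,y in (("bay3",-.044),("bay1",.132)):
    r=[gt[tuple(int(round(q)) for q in proj(f,V(x,y,.05))[::-1])] for x in np.arange(-.07,.056,.003)]; print(n,r)
E
```

```text
{262: np.int64(85), 263: np.int64(86), 264: np.int64(86), 265: np.int64(86), 266: np.int64(86), 267: np.int64(87), 268: np.int64(87), 269: np.int64(86), 270: np.int64(87), 271: np.int64(80), 272: np.int64(81), 273: np.int64(89), 274: np.int64(89), 275: np.int64(91), 276: np.int64(94), 277: np.int64(96), 278: np.int64(98), 279: np.int64(99), 280: np.int64(105), 281: np.int64(117), 282: np.int64(128), 283: np.int64(131), 284: np.int64(130), 285: np.int64(131), 286: np.int64(129), 287: np.int64(117), 288: np.int64(79), 289: np.int64(44), 290: np.int64(102), 291: np.int64(128), 292: np.int64(129), 293: np.int64(124), 294: np.int64(143), 295: np.int64(159), 296: np.int64(159), 297: np.int64(159), 298: np.int64(160), 299: np.int64(159), 300: np.int64(159), 301: np.int64(159), 302: np.int64(159), 303: np.int64(159), 304: np.int64(159), 305: np.int64(159)}
-0.052 0.048 (np.float64(317.3652596588906), np.float64(246.84270476001663))
-0.05 0.06 (np.float64(317.35446414958204), np.float64(260.8977070785858))
-0.052 0.06 (np.float64(317.36594561823233), np.float64(257.09427993483473))
-0.056 0.0
[... 780 characters left out ...]
t8(47), np.uint8(46), np.uint8(40), np.uint8(37), np.uint8(31), np.uint8(38), np.uint8(87), np.uint8(139)]
bay1 [np.uint8(56), np.uint8(54), np.uint8(57), np.uint8(56), np.uint8(55), np.uint8(55), np.uint8(58), np.uint8(59), np.uint8(59), np.uint8(61), np.uint8(57), np.uint8(58), np.uint8(55), np.uint8(57), np.uint8(56), np.uint8(54), np.uint8(56), np.uint8(54), np.uint8(55), np.uint8(55), np.uint8(55), np.uint8(52), np.uint8(58), np.uint8(51), np.uint8(48), np.uint8(51), np.uint8(47), np.uint8(49), np.uint8(47), np.uint8(43), np.uint8(40), np.uint8(34), np.uint8(34), np.uint8(32), np.uint8(36), np.uint8(31), np.uint8(47), np.uint8(73), np.uint8(86), np.uint8(83), np.uint8(83), np.uint8(83)]
```

The evidence fits: the plate slid about 4 mm in the grip and its far end is against the back wall. I'll ease off, release and check.

>>> inch_along --motion '[[[0.055,0.002,0,0.001,0],[0.055,0.002,0,0.001,0],[0.072,0.002,0,0.001,0],[0.072,0.002,0,0.001,0],[0.072,0.002,0,0.001,0],[0.072,0.002,0,-0.03,0],[0.085,0.002,0,-0.06,0],[0.085,0.05,0,-0.09,0],[0.085,0.1,0,-0.12,0],[0.085,0.1,0,-0.12,0],[0.085,0.1,0,-0.12,0]]]'

```text
time_s: 25.15
position: [0.7038, 0.0365, 0.1766]
eef_rot: [0.681, 0.733, -0.0, -0.0]
contact_force: [0.3, -0.6, -1.2]
gripper_width: 0.0852
finger_force: 0.0
```

```bash
cat >> h.py <<'E'
def seat(f,y):
    """intensity profile in bay frame at z=.048, along x at the bay middle and along y at x=-.047, for edge reading"""
    g=cv2.GaussianBlur(cv2.cvtColor(f["image"],cv2.COLOR_RGB2GRAY),(3,3),0).astype(np.float32)
    s=lambda P:cv2.remap(g,np.float32([[p[0] for p in P]]),np.float32([[p[1] for p in P]]),1)[0].round().astype(int)
    xs=np.arange(-.066,-.030,.002); ys=np.arange(-.042,.0421,.002)
    print("x",list(zip((xs*1e3).round().astype(int).tolist(),s([proj(f,V(x,y,.048)) for x in xs]).tolist())))
    for x in (-.047,-.015): print("y@",x,list(zip((ys*1e3).round().astype(int).tolist(),s([proj(f,V(x,y+q,.048)) for q in ys]).tolist())))
E
python3 - <<'E'
from h import *
import pickle
w=snap("wrist"); pickle.dump(w,open("s1.pkl","wb")); s=manip.observe();print(toV(s["position"])); seat(w,.132)
print(plan([.542,.2509,.3204]),yaw())
E
```

```text
[-0.14135338  0.13104142  0.17619194]
x [(-66, 136), (-64, 135), (-62, 135), (-60, 135), (-58, 135), (-56, 128), (-54, 89), (-52, 84), (-50, 119), (-48, 126), (-46, 98), (-44, 122), (-42, 132), (-40, 133), (-38, 132), (-36, 145), (-34, 162), (-32, 165)]
y@ -0.047 [(-42, 164), (-40, 165), (-38, 165), (-36, 165), (-34, 165), (-32, 150), (-30, 134), (-28, 133), (-26, 135), (-24, 134), (-22, 134), (-20, 134), (-18, 123), (-16, 111), (-14, 111), (-12, 111), (-10, 110), (-8, 111), (-6, 111), (-4, 111), (-2, 111), (0, 110), (2, 109), (4, 109), (6, 109), (8, 108), (10, 108), (12, 107), (14, 107), (16, 108), (18, 121), (20, 134), (22, 133), (24, 133), (26, 133), (28, 133), (30, 133), (32, 145), (34, 165), (36, 165), (38, 166), (40, 165), (42, 166)]
y@ -0.015 [(-42, 165), (-40, 165), (-38, 165), (-36, 165), (-34, 165), (-32, 153), (-30, 134), (-28, 132), (-26, 131), (-24, 148), (-22, 164), (-20, 165), (-18, 165), (-16, 165), (-14, 165), (-12, 165), (-10, 164), (-8, 165), (-6, 164), (-4, 165), (-2, 164), (0, 165), (2, 164), (4, 164), (6, 164), (8, 165), (10, 165), (12, 165), (14, 165), (16, 165), (18, 164), (20, 165), (22, 165), (24, 142), (26, 129), (28, 132), (30, 131), (32, 144), (34, 165), (36, 165), (38, 165), (40, 165), (42, 165)]
[ 0.22602688 -0.14586008 -0.144018  ] 0.07275847234239755
```

Second plate is seated (near edge at −51 mm, sides at ±32 mm). Back to the rack for the third.

>>> inch_along --motion '[[[0.085,0,0,-0.06,0],[0.085,0.05,-0.03,-0.1,0],[0.085,0.1,-0.06,-0.144,-0.05],[0.085,0.15,-0.09,-0.144,-0.1],[0.085,0.19,-0.12,-0.144,-0.15],[0.085,0.226,-0.146,-0.144,-0.1965],[0.085,0.226,-0.146,-0.144,-0.1965],[0.085,0.226,-0.146,-0.144,-0.1965],[0.085,0.226,-0.146,-0.144,-0.1965],[0.085,0.226,-0.146,-0.144,-0.1965]]]'

```text
time_s: 26.45
position: [0.5424, 0.2509, 0.3209]
eef_rot: [0.606, 0.795, -0.0, -0.0]
contact_force: [0.0, 0.5, 0.7]
gripper_width: 0.0851
finger_force: 0.0
```

```bash
python3 - <<'E'
from h import *
w=snap("wrist"); r=rackbars(w); print(r); print(yaw())
for b in r[2]:
    p=onz(w,b[0],b[1],.11); print(p,plan([p[0],p[1],.097]))
E
```

```text
(array([278,  48,  69, 176]), 0.0, [(np.float64(310.0), np.float64(65.5), np.float64(58.0), np.float64(5.0), np.float64(0.0))])
0.2687395982356389
[0.50246305 0.36745692 0.11      ] [ 0.12281473 -0.00740657  0.22402461]
```

>>> inch_along --motion '[[[0.085,0.06,-0.0065,0,0],[0.085,0.12,-0.0065,0.03,0],[0.085,0.1228,-0.0065,0.09,0],[0.085,0.1228,-0.0065,0.15,0],[0.085,0.1228,-0.0065,0.2,0],[0.085,0.1228,-0.0065,0.224,0],[0.085,0.1228,-0.0065,0.224,0],[0.055,0.1228,-0.0065,0.224,0],[0.055,0.1228,-0.0065,0.224,0],[0.055,0.1228,-0.0065,0.224,0],[0.055,0.1228,-0.0065,0.224,0],[0.055,0.1228,-0.0065,0.224,0]]]'

```text
time_s: 28.0
position: [0.5035, 0.3689, 0.0995]
eef_rot: [0.606, 0.796, 0.001, 0.0]
contact_force: [-1.7, -0.3, 4.4]
gripper_width: 0.0616
finger_force: 64.1
```

>>> inch_along --motion '[[[0.055,0,0,-0.03,0],[0.055,0,0,-0.06,0],[0.055,0,0,-0.12,0],[0.055,0,0,-0.16,0],[0.055,0,0,-0.16,0]]]'

```text
time_s: 28.62
position: [0.504, 0.3691, 0.2622]
eef_rot: [0.606, 0.796, 0.004, 0.001]
contact_force: [-1.0, 0.1, -1.8]
gripper_width: 0.0617
finger_force: 65.9
```

```bash
python3 - <<'E'
from h import *
print(plan(V(-.041,.044,.20)),plan(V(-.041,-.132,.2)),yaw())
w=snap("wrist");g=cv2.cvtColor(w["image"],cv2.COLOR_RGB2GRAY).astype(int); print(g[200:300:3,300:335].mean(1).round().astype(int).tolist())
E
```

```text
[-0.45574138 -0.00182454  0.06110649] [-0.42130468 -0.17441813  0.05985598] 0.26991657226930577
[114, 73, 53, 59, 138, 108, 110, 96, 96, 96, 95, 66, 65, 84, 94, 94, 95, 95, 95, 95, 78, 66, 41, 94, 137, 135, 137, 138, 127, 53, 47, 92, 102, 102]
```

>>> inch_along --motion '[[[0.055,-0.055,-0.023,0,0.03],[0.055,-0.11,-0.046,0,0.06],[0.055,-0.165,-0.069,0,0.09],[0.055,-0.22,-0.092,0,0.12],[0.055,-0.275,-0.115,0,0.15],[0.055,-0.33,-0.138,0,0.18],[0.055,-0.38,-0.16,0,0.197],[0.055,-0.421,-0.1745,0.02,0.197],[0.055,-0.421,-0.1745,0.058,0.197],[0.055,-0.421,-0.1745,0.058,0.197],[0.055,-0.421,-0.1745,0.058,0.197]]]'

```text
time_s: 30.05
position: [0.4472, -0.0836, 0.2]
eef_rot: [0.681, 0.733, 0.0, 0.0]
contact_force: [0.4, -0.2, -0.1]
gripper_width: 0.0615
finger_force: 66.2
```

```bash
python3 - <<'E'
from h import *
s=manip.observe();print(toV(s["position"]),yaw(),plan(V(-.041,-.132,.132)))
w=snap("wrist")
print(proj(w,V(-.041,-.132,.110)))
g=cv2.cvtColor(w["image"],cv2.COLOR_RGB2GRAY); print(g[200:230:2,300:335].mean(1).round(), g[212,250:390:3])
E
```

```text
[-0.04071261 -0.13349756  0.20003888] 0.07366064191665816 [0.00029387 0.00148071 0.06803922]
(np.float64(318.81887402263555), np.float64(210.9411701757862))
[ 83. 156. 158. 158. 131.  77. 127. 111.  99. 100. 104. 115. 115. 115.
 114.] [125 126 127 128 117 159 158 160  68  72  70 117 125 129 128 126 128 126
 129 126 126 127 124 129 128 127 127 128 125 125 128 126 124 117  73  72
 119 158 159 156 159 156 128 122 136 158 159]
```

>>> inch_along --motion '[[[0.055,0,0.0015,0.04,0],[0.055,0,0.0015,0.06,0],[0.055,0,0.0015,0.068,0],[0.055,0,0.0015,0.068,0]]]'

```text
time_s: 30.6
position: [0.4488, -0.0837, 0.1319]
eef_rot: [0.681, 0.733, 0.0, 0.0]
contact_force: [0.6, -0.2, -0.9]
gripper_width: 0.0618
finger_force: 66.2
```

>>> inch_along --motion '[[[0.055,0.007,0,0,0],[0.055,0.018,0,0,0],[0.055,0.028,0,0.002,0],[0.055,0.039,0,0.005,0],[0.055,0.048,0,0.009,0],[0.055,0.057,0,0.014,0],[0.055,0.065,0,0.02,0],[0.055,0.070,0,0.025,0],[0.055,0.070,0,0.025,0]]]'

```text
time_s: 31.72
position: [0.443, -0.0136, 0.1058]
eef_rot: [0.681, 0.733, -0.0, -0.0]
contact_force: [-0.5, -2.7, 3.6]
gripper_width: 0.0617
finger_force: 65.0
```

```bash
python3 - <<'E'
from h import *
s=manip.observe();print(toV(s["position"]),yaw(),s["contact_force"])
w=snap("wrist");g=cv2.cvtColor(w["image"],cv2.COLOR_RGB2GRAY).astype(int); print(g[250:345:3,300:335].mean(1).round())
E
```

```text
[-0.11088798 -0.13258783  0.10579772] 0.07336196238202868 [-0.51764957 -2.72249556  3.62742627]
[125. 125. 125. 125. 125. 125. 125. 125.  92. 121. 121. 124. 125. 125.
  71. 117.  99. 100. 117. 121. 124. 112.  80.  79. 154. 154. 153. 154.
 154. 154. 153. 153.]
```

>>> inch_along --motion '[[[0.055,0,0.0005,-0.015,0],[0.055,-0.02,0.0005,-0.015,0],[0.055,-0.05,0.0005,-0.015,0],[0.055,-0.067,0.0005,-0.015,0],[0.055,-0.067,0.0005,-0.007,0],[0.055,-0.067,0.0005,0.002,0],[0.055,-0.067,0.0005,0.011,0],[0.055,-0.067,0.0005,0.02,0],[0.055,-0.067,0.0005,0.028,0],[0.055,-0.067,0.0005,0.036,0],[0.055,-0.067,0.0005,0.042,0],[0.055,-0.067,0.0005,0.048,0]]]'

```text
time_s: 33.28
position: [0.449, -0.0794, 0.0583]
eef_rot: [0.681, 0.733, 0.0, 0.0]
contact_force: [-0.2, 9.4, 12.0]
gripper_width: 0.0618
finger_force: 94.7
```

```bash
python3 - <<'E'
from h import *
s=manip.observe();print(toV(s["position"]),yaw(),s["contact_force"])
w=snap("wrist");g=cv2.cvtColor(w["image"],cv2.COLOR_RGB2GRAY).astype(int); print(g[240:306:2,305:330].mean(1).round())
E
```

```text
[-0.04478015 -0.13141793  0.05832888] 0.0735307778193964 [-0.24866426  9.43150465 11.99672743]
[125. 125. 124. 125. 124.  94.  77.  79.  78.  80.  81.  76.  90.  93.
  97. 100. 108. 124. 125. 124.  55. 103. 120. 145. 152. 153. 152. 153.
 152. 153. 152. 152. 152.]
```

>>> inch_along --motion '[[[0.055,0.002,0,0.001,0],[0.055,0.002,0,0.001,0],[0.072,0.002,0,0.001,0],[0.072,0.002,0,0.001,0],[0.072,0.002,0,0.001,0],[0.072,0.002,0,-0.03,0],[0.085,0.002,0,-0.06,0],[0.085,0.05,0,-0.09,0],[0.085,0.1,0,-0.12,0],[0.085,0.1,0,-0.12,0],[0.085,0.1,0,-0.12,0]]]'

```text
time_s: 34.7
position: [0.4412, 0.0187, 0.1779]
eef_rot: [0.681, 0.733, -0.0, -0.0]
contact_force: [0.3, -0.3, -0.5]
gripper_width: 0.085
finger_force: 0.0
```

```bash
python3 - <<'E'
from h import *
w=snap("wrist"); s=manip.observe();print(toV(s["position"])); seat(w,-.132)
t=snap("side"); a=cv2.resize(t["image"][185:335,230:470],None,fx=2,fy=2); b=w["image"][140:400,150:450]
b=np.vstack([b,np.zeros((40,300,3),np.uint8)]); cv2.imwrite("pics/end.png",np.hstack([a,b])[:,:,::-1])
print("knob",plan(V(.099,0,.180)),yaw())
E
```

```text
[-0.1428464  -0.13216167  0.17758981]
x [(-66, 120), (-64, 120), (-62, 120), (-60, 120), (-58, 115), (-56, 85), (-54, 79), (-52, 106), (-50, 113), (-48, 86), (-46, 107), (-44, 117), (-42, 118), (-40, 119), (-38, 117), (-36, 125), (-34, 146), (-32, 149)]
y@ -0.047 [(-42, 149), (-40, 149), (-38, 149), (-36, 149), (-34, 149), (-32, 127), (-30, 119), (-28, 120), (-26, 118), (-24, 119), (-22, 119), (-20, 118), (-18, 110), (-16, 94), (-14, 91), (-12, 91), (-10, 91), (-8, 92), (-6, 91), (-4, 92), (-2, 93), (0, 94), (2, 94), (4, 94), (6, 96), (8, 96), (10, 98), (12, 98), (14, 97), (16, 99), (18, 101), (20, 114), (22, 119), (24, 119), (26, 120), (28, 120), (30, 119), (32, 118), (34, 130), (36, 149), (38, 149), (40, 150), (42, 149)]
y@ -0.015 [(-42, 149), (-40, 149), (-38, 149), (-36, 150), (-34, 149), (-32, 145), (-30, 124), (-28, 118), (-26, 117), (-24, 123), (-22, 146), (-20, 149), (-18, 149), (-16, 149), (-14, 149), (-12, 148), (-10, 148), (-8, 149), (-6, 148), (-4, 149), (-2, 149), (0, 149), (2, 149), (4, 149), (6, 149), (8, 149), (10, 148), (12, 149), (14, 148), (16, 148), (18, 149), (20, 149), (22, 149), (24, 148), (26, 125), (28, 113), (30, 117), (32, 118), (34, 130), (36, 150), (38, 150), (40, 149), (42, 150)]
knob [-0.24153684  0.13243713 -0.00275084] 0.07195070505676186
```

View pics/end.png

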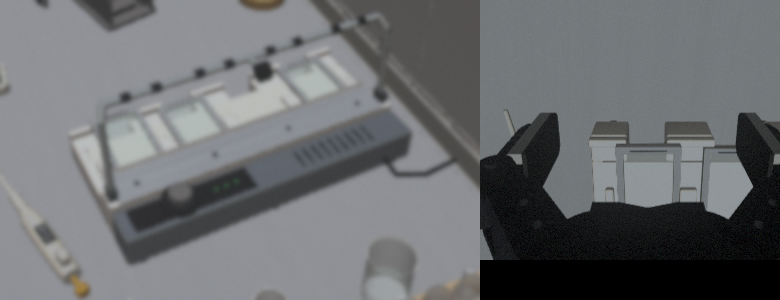

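Bail is still up and all three plates lie in bays. The third (bay_4) reads slightly wide and about 2 mm forward, so its near end may be resting on the stop. I'll measure it more finely from two places.

```bash
cat >> h.py <<'E'
def edges(f,y,z=.048):
    g=cv2.GaussianBlur(cv2.cvtColor(f["image"],cv2.COLOR_RGB2GRAY),(3,3),0).astype(np.float32)
    s=lambda P:cv2.remap(g,np.float32([[p[0] for p in P]]),np.float32([[p[1] for p in P]]),1)[0]
    for x in (-.040,-.028,-.016,-.008):
        o=[]
        for sg in (-1,1):
            q=np.arange(.026,.042,.00025); v=s([proj(f,V(x,y+sg*k,z)) for k in q]); i=np.argmax(np.abs(np.gradient(cv2.GaussianBlur(v[None],(9,1),0)[0]))); o.append(sg*q[i]*1e3)
        print(y,x,"edges",np.round(o,1),"width",round(o[1]-o[0],1))
    xs=np.arange(-.062,-.042,.00025); v=s([proj(f,V(x,y+.010,z)) for x in xs]); gr=np.gradient(cv2.GaussianBlur(v[None],(9,1),0)[0]); print(" near edge",round(xs[np.argmax(gr)]*1e3,1))
E
python3 -c "
from h import *
import pickle
edges(pickle.load(open('s1.pkl','rb')),.132)
edges(snap('wrist'),-.132)"
```

```text
0.132 -0.04 edges [-32.2  32.5] width 64.8
0.132 -0.028 edges [-32.2  31.8] width 64.0
0.132 -0.016 edges [-31.8  32.2] width 64.0
0.132 -0.008 edges [-32.  32.] width 64.0
 near edge -50.7
-0.132 -0.04 edges [-31.8  34. ] width 65.8
-0.132 -0.028 edges [-31.2  34.5] width 65.8
-0.132 -0.016 edges [-31.8  33.8] width 65.5
-0.132 -0.008 edges [-30.8  34. ] width 64.8
 near edge -52.7
```

>>> inch_along --motion '[[[0.085,-0.03,0.03,-0.05,0],[0.085,-0.05,0.044,-0.1,0],[0.085,-0.05,0.044,-0.1,0],[0.085,-0.05,0.044,-0.1,0]]]'

```text
time_s: 35.35
position: [0.4883, -0.0281, 0.277]
eef_rot: [0.681, 0.732, -0.001, -0.001]
contact_force: [-0.1, -0.1, -0.9]
gripper_width: 0.085
finger_force: 0.0
```

```bash
python3 -c "
from h import *
w=snap('wrist'); edges(w,-.132); edges(w,-.044)
print(toV(manip.observe()['position']))"
```

```text
-0.132 -0.04 edges [-32.8  33.5] width 66.2
-0.132 -0.028 edges [-32.   33.5] width 65.5
-0.132 -0.016 edges [-31.5  33.2] width 64.8
-0.132 -0.008 edges [-31.8  34.2] width 66.0
 near edge -48.7
-0.044 -0.04 edges [-31.8  32.8] width 64.5
-0.044 -0.028 edges [-31.8  32.2] width 64.0
-0.044 -0.016 edges [-31.8  32.2] width 64.0
-0.044 -0.008 edges [-32.5  32. ] width 64.5
 near edge -50.2
[-0.09336823 -0.0886836   0.27673927]
```

```bash
python3 -c "
from h import *
w=snap('wrist'); g=cv2.GaussianBlur(cv2.cvtColor(w['image'],cv2.COLOR_RGB2GRAY),(3,3),0)
for y in (-.132,-.044):
  for q in (-.027,0.005,.027):
    print(y,q,[(int(round(x*1e3)),int(g[tuple(int(round(k)) for k in proj(w,V(x,y+q,.048))[::-1])])) for x in np.arange(-.068,-.030,.0025)])
"
```

```text
-0.132 -0.027 [(-68, 79), (-66, 81), (-63, 88), (-60, 100), (-58, 138), (-55, 101), (-53, 119), (-50, 122), (-48, 121), (-45, 122), (-43, 122), (-40, 120), (-38, 119), (-35, 120), (-33, 117), (-30, 121)]
-0.132 0.005 [(-68, 121), (-66, 122), (-63, 122), (-60, 123), (-58, 118), (-55, 91), (-53, 115), (-50, 92), (-48, 120), (-45, 135), (-43, 125), (-40, 121), (-38, 120), (-35, 120), (-33, 134), (-30, 150)]
-0.132 0.027 [(-68, 78), (-66, 83), (-63, 90), (-60, 100), (-58, 137), (-55, 97), (-53, 118), (-50, 120), (-48, 120), (-45, 123), (-43, 122), (-40, 122), (-38, 123), (-35, 122), (-33, 121), (-30, 121)]
-0.044 -0.027 [(-68, 80), (-66, 85), (-63, 91), (-60, 103), (-58, 145), (-55, 152), (-53, 131), (-50, 107), (-48, 123), (-45, 121), (-43, 121), (-40, 122), (-38, 121), (-35, 121), (-33, 122), (-30, 121)]
-0.044 0.005 [(-68, 123), (-66, 123), (-63, 123), (-60, 123), (-58, 123), (-55, 122), (-53, 111), (-50, 106), (-48, 108), (-45, 100), (-43, 119), (-40, 120), (-38, 121), (-35, 121), (-33, 135), (-30, 151)]
-0.044 0.027 [(-68, 79), (-66, 84), (-63, 95), (-60, 103), (-58, 145), (-55, 153), (-53, 131), (-50, 106), (-48, 122), (-45, 120), (-43, 118), (-40, 115), (-38, 117), (-35, 120), (-33, 122), (-30, 122)]
```

Confirmed: in bay_4 the near end sits on top of the stops (about 6 mm too far forward). I'll close the fingers, come down into the finger notch and push it back.

```bash
python3 -c "
from h import *
print(plan(V(-.090,-.132,.12)),plan(V(-.090,-.132,.054)))"
```

```text
[-0.00368244 -0.04288138  0.15687987] [-0.00372581 -0.04269522  0.22287959]
```

>>> inch_along --motion '[[[0,-0.0035,-0.043,0.03,0],[0,-0.0035,-0.043,0.09,0],[0,-0.0035,-0.043,0.14,0],[0,-0.0035,-0.043,0.16,0],[0,-0.0035,-0.043,0.16,0],[0,-0.0035,-0.043,0.2,0],[0,-0.0035,-0.043,0.223,0],[0,-0.0035,-0.043,0.223,0]]]'

```text
time_s: 36.45
position: [0.4457, -0.0342, 0.055]
eef_rot: [0.681, 0.732, -0.001, -0.001]
contact_force: [-0.1, 0.3, 1.6]
gripper_width: -0.0002
finger_force: 0.0
```

>>> inch_along --motion '[[[0,-0.008,0,0,0],[0,-0.014,0,0,0],[0,-0.018,0,0,0],[0,-0.021,0,0,0],[0,-0.021,0,0,0]]]'

```text
time_s: 37.08
position: [0.4478, -0.0555, 0.0554]
eef_rot: [0.681, 0.732, 0.0, 0.0]
contact_force: [-0.2, 0.3, 0.5]
gripper_width: 0.0001
finger_force: 0.0
```

```bash
python3 -c "
from h import *
s=manip.observe();print(toV(s['position']),s['contact_force'])"
```

```text
[-0.06875804 -0.13079385  0.05537954] [-0.21378366  0.29009109  0.46065517]
```

>>> inch_along --motion '[[[0,-0.002,0,0,0],[0,-0.004,0,0,0],[0,-0.006,0,0,0],[0,-0.007,0,0,0],[0,-0.008,0,0,0],[0,-0.008,0,0,0]]]'

```text
time_s: 37.83
position: [0.4485, -0.0634, 0.0553]
eef_rot: [0.681, 0.732, 0.0, 0.0]
contact_force: [0.1, 1.0, -0.6]
gripper_width: 0.0002
finger_force: 0.0
```

```bash
python3 -c "
from h import *
s=manip.observe();print(toV(s['position']),s['contact_force'])"
```

```text
[-0.06084744 -0.13075199  0.05531558] [ 0.06252445  0.99186843 -0.6186893 ]
```

>>> inch_along --motion '[[[0,0.03,0,0,0],[0,0.05,0,-0.03,0],[0.085,0.08,0,-0.09,0],[0.085,0.082,0,-0.122,0],[0.085,0.082,0,-0.122,0],[0.085,0.082,0,-0.122,0],[0.085,0.082,0,-0.122,0]]]'

```text
time_s: 38.7
position: [0.4419, 0.0183, 0.1762]
eef_rot: [0.681, 0.732, -0.001, -0.001]
contact_force: [-0.8, -0.2, 0.9]
gripper_width: 0.0847
finger_force: 0.0
```

```bash
cat >> h.py <<'E'
def prof(w,ys,qs=(-.027,.005,.027)):
    g=cv2.GaussianBlur(cv2.cvtColor(w['image'],cv2.COLOR_RGB2GRAY),(3,3),0)
    for y in ys:
        for q in qs: print(y,q,[(int(round(x*1e3)),int(g[tuple(int(round(k)) for k in proj(w,V(x,y+q,.048))[::-1])])) for x in np.arange(-.064,-.038,.002)])
E
python3 -c "
from h import *
import pickle
print(toV(manip.observe()['position']))
prof(pickle.load(open('s1.pkl','rb')),[.132]); w=snap('wrist'); prof(w,[-.132]); edges(w,-.132)"
```

```text
[-0.14277619 -0.13134415  0.17622275]
0.132 -0.027 [(-64, 102), (-62, 111), (-60, 138), (-58, 164), (-56, 165), (-54, 140), (-52, 96), (-50, 113), (-48, 135), (-46, 133), (-44, 132), (-42, 132), (-40, 132)]
0.132 0.005 [(-64, 136), (-62, 136), (-60, 135), (-58, 135), (-56, 129), (-54, 85), (-52, 85), (-50, 108), (-48, 129), (-46, 95), (-44, 127), (-42, 133), (-40, 132)]
0.132 0.027 [(-64, 98), (-62, 108), (-60, 137), (-58, 165), (-56, 165), (-54, 140), (-52, 92), (-50, 107), (-48, 134), (-46, 132), (-44, 133), (-42, 133), (-40, 133)]
-0.132 -0.027 [(-64, 92), (-62, 90), (-60, 111), (-58, 146), (-56, 149), (-54, 138), (-52, 110), (-50, 116), (-48, 121), (-46, 120), (-44, 119), (-42, 119), (-40, 119)]
-0.132 0.005 [(-64, 121), (-62, 120), (-60, 121), (-58, 120), (-56, 102), (-54, 70), (-52, 100), (-50, 114), (-48, 93), (-46, 97), (-44, 117), (-42, 118), (-40, 118)]
-0.132 0.027 [(-64, 88), (-62, 90), (-60, 137), (-58, 147), (-56, 149), (-54, 139), (-52, 111), (-50, 119), (-48, 119), (-46, 118), (-44, 112), (-42, 111), (-40, 112)]
-0.132 -0.04 edges [-31.   33.8] width 64.8
-0.132 -0.028 edges [-30.3  33. ] width 63.2
-0.132 -0.016 edges [-30.5  33.5] width 64.0
-0.132 -0.008 edges [-31.   33.8] width 64.8
 near edge -52.0
```

Bay_4 now reads seated like the others: the strip is visible to −54, the edge is at −51 and the width is 64. Now the bail: I'll approach the knob from above.

```bash
python3 -c "
from h import *
print(plan(V(.1005,-.0005,.30)),yaw())"
```

```text
[-0.24318037  0.13064335 -0.12404175] 0.0725296087677971
```

>>> inch_along --motion '[[[0.07,0,0,-0.06,0],[0.07,0,0,-0.12,0],[0.07,-0.04,0.02,-0.124,0],[0.07,-0.1,0.05,-0.124,0],[0.07,-0.15,0.08,-0.124,0],[0.07,-0.2,0.11,-0.124,0],[0.07,-0.243,0.131,-0.124,0],[0.07,-0.243,0.131,-0.124,0],[0.07,-0.243,0.131,-0.124,0],[0.07,-0.243,0.131,-0.124,0]]]'

```text
time_s: 40.0
position: [0.5905, -0.2134, 0.3013]
eef_rot: [0.681, 0.733, -0.0, -0.0]
contact_force: [-0.2, 0.2, 0.2]
gripper_width: 0.07
finger_force: 0.0
```

```bash
python3 -c "
from h import *
print(toV(manip.observe()['position']),plan(V(.1005,-.0005,.182)),yaw())"
```

```text
[ 9.91293857e-02 -2.82652855e-05  3.01346157e-01] [-0.00139124 -0.00044843  0.11934601] 0.07387733137697167
```

>>> inch_along --motion '[[[0.06,-0.0015,-0.0005,0.05,0],[0.06,-0.0015,-0.0005,0.1,0],[0.06,-0.0015,-0.0005,0.1195,0],[0.06,-0.0015,-0.0005,0.1195,0],[0.06,-0.0015,-0.0005,0.1195,0],[0.01,-0.0015,-0.0005,0.1195,0],[0.01,-0.0015,-0.0005,0.1195,0],[0.01,-0.0015,-0.0005,0.1195,0],[0.01,-0.0015,-0.0005,0.1195,0],[0.01,-0.0015,-0.0005,0.1195,0],[0.01,-0.0015,-0.0005,0.1195,0]]]'

```text
time_s: 41.38
position: [0.5899, -0.2161, 0.1825]
eef_rot: [0.681, 0.732, -0.0, -0.0]
contact_force: [-5.6, 0.6, 5.6]
gripper_width: 0.0121
finger_force: 58.5
```

```bash
python3 -c "
from h import *
print(toV(manip.observe()['position']))"
```

```text
[ 0.10176675 -0.00083116  0.18251018]
```

>>> inch_along --motion '[[[0.01,0.01,0,-0.002,0],[0.01,0.0207,0,-0.0037,0],[0.01,0.0438,0,-0.0035,0],[0.01,0.0555,0,-0.0015,0],[0.01,0.0665,0,0.0014,0],[0.01,0.0877,0,0.0106,0],[0.01,0.1067,0,0.0239,0],[0.01,0.115,0,0.032,0],[0.01,0.1226,0,0.0407,0],[0.01,0.1349,0,0.0603,0],[0.01,0.1396,0,0.0709,0],[0.01,0.1396,0,0.0709,0]]]'

```text
time_s: 42.88
position: [0.5788, -0.067, 0.1114]
eef_rot: [0.681, 0.732, 0.004, -0.006]
contact_force: [-10.6, 56.8, 21.6]
gripper_width: 0.0111
finger_force: 108.8
```

```bash
python3 -c "
from h import *
print(toV(manip.observe()['position']))"
```

```text
[-0.04775058 -0.00104606  0.1114318 ]
```

A 57 N radial force means the commanded arc is inside the true one. I'll release, let it relax and locate the knob again.

>>> inch_along --motion '[[[0.01,0.008,0,-0.004,0],[0.06,0.008,0,-0.004,0],[0.06,0.008,0,-0.004,0],[0.06,0.008,0,-0.004,0],[0.06,0.008,0,-0.05,0],[0.085,0.008,0,-0.11,0],[0.085,0.04,0,-0.17,0],[0.085,0.075,0,-0.21,0],[0.085,0.075,0,-0.21,0],[0.085,0.075,0,-0.21,0],[0.085,0.075,0,-0.21,0]]]'

```text
time_s: 44.25
position: [0.5744, -0.0025, 0.3194]
eef_rot: [0.681, 0.732, -0.001, -0.001]
contact_force: [-0.3, 0.1, -0.4]
gripper_width: 0.0846
finger_force: 0.0
```

```bash
cat >> h.py <<'E'
def knob(f,box):
    x0,y0,x1,y1=box; m=(cv2.cvtColor(f["image"],cv2.COLOR_RGB2GRAY)[y0:y1,x0:x1]<55).astype(np.uint8)
    n,_,st,c=cv2.connectedComponentsWithStats(m); return [(st[i].tolist(),(c[i]+[x0,y0]).round(1).tolist()) for i in range(1,n) if 40<st[i,4]<900]
E
python3 -c "
from h import *
import pickle
s=manip.observe();print(toV(s['position']),s['contact_force'])
w=snap('wrist'); pickle.dump(w,open('k1.pkl','wb'))
for a in (.3,.5,.9,1.84): print(a,proj(w,V(.07-.116*np.cos(a),0,.0625+.116*np.sin(a))))
print(knob(w,(200,120,440,330)))
t=snap('top')
for a in (.3,.5,.9,1.84): print(a,proj(t,V(.07-.116*np.cos(a),0,.0625+.116*np.sin(a))))
print(knob(t,(320,130,420,270)))
"
```

```text
[-0.11239614 -0.00069621  0.31937593] [-0.28387977  0.11493046 -0.42165524]
0.3 (np.float64(318.05219648092503), np.float64(234.00959681985677))
0.5 (np.float64(318.0454358211118), np.float64(247.52188951013127))
0.9 (np.float64(318.022299863445), np.float64(284.8677671185412))
1.84 (np.float64(317.95017142587284), np.float64(373.97431644005025))
[([1, 103, 9, 7, 56], [204.8, 226.0]), ([28, 103, 9, 7, 56], [231.8, 226.0]), ([67, 103, 9, 7, 57], [270.7, 225.9]), ([94, 103, 9, 7, 55], [297.7, 225.9]), ([133, 103, 9, 7, 52], [336.9, 225.9]), ([160, 103, 9, 7, 55], [364.1, 225.9]), ([199, 103, 9, 7, 57], [403.4, 226.1]), ([227, 103, 9, 7, 56], [430.5, 225.9]), ([112, 111, 12, 16, 172], [317.5, 238.4])]
0.3 (np.float64(341.6553216111514), np.float64(195.64666809923142))
0.5 (np.float64(345.6350044375619), np.float64(194.15530010588623))
0.9 (np.float64(358.3027197342272), np.float64(191.16380998647242))
1.84 (np.float64(399.76033867440935), np.float64(187.03680260000542))
[([68, 74, 17, 54, 536], [396.1, 230.7])]
```

The knob is at phi≈0.36 (bail ≈0.17), already low. I'll push it down the rest of the way with closed fingers on top of the knob.

>>> inch_along --motion '[[[0,-0.05,0,0.03,0],[0,-0.070,0.0005,0.09,0],[0,-0.070,0.0005,0.14,0],[0,-0.070,0.0005,0.185,0],[0,-0.070,0.0005,0.185,0],[0,-0.070,0.0005,0.194,0],[0,-0.070,0.0005,0.200,0],[0,-0.070,0.0005,0.206,0],[0,-0.070,0.0005,0.211,0],[0,-0.070,0.0005,0.214,0],[0,-0.070,0.0005,0.214,0]]]'

```text
time_s: 45.72
position: [0.5803, -0.0716, 0.1067]
eef_rot: [0.681, 0.732, -0.0, -0.0]
contact_force: [-0.2, -0.7, 0.6]
gripper_width: -0.0002
finger_force: 0.0
```

```bash
python3 -c "
from h import *
s=manip.observe();print(toV(s['position']),s['contact_force'])"
```

```text
[-4.30125036e-02  1.04049834e-04  1.06693798e-01] [-0.22920677 -0.68126934  0.60187129]
```

Low force so far, so I'll go on down in small steps.

>>> inch_along --motion '[[[0,0,0,0.002,0],[0,0,0,0.004,0],[0,0,0,0.005,0],[0,0,0,0.005,0]]]'

```text
time_s: 46.22
position: [0.5807, -0.0716, 0.104]
eef_rot: [0.681, 0.732, 0.0, 0.001]
contact_force: [-7.9, 1.5, 22.5]
gripper_width: 0.0003
finger_force: 11.4
```

>>> inch_along --motion '[[[0,0,0,0.002,0],[0,0,0,0.003,0],[0,0,0,0.003,0]]]'

```text
time_s: 46.6
position: [0.581, -0.0716, 0.1035]
eef_rot: [0.681, 0.733, 0.001, 0.001]
contact_force: [-18.5, 4.0, 49.8]
gripper_width: -0.0001
finger_force: 24.8
```

Hard stop at the predicted closed height (fingertips at 95.5 mm). I'll retreat and verify the bail and plates from above.

>>> inch_along --motion '[[[0,0,0,-0.03,0],[0,0,0,-0.09,0],[0.085,0.035,0,-0.15,0],[0.085,0.070,0,-0.214,0],[0.085,0.07,0,-0.214,0],[0.085,0.07,0,-0.214,0],[0.085,0.07,0,-0.214,0]]]'

```text
time_s: 47.48
position: [0.5748, -0.0023, 0.311]
eef_rot: [0.681, 0.732, -0.001, -0.001]
contact_force: [-0.4, 0.6, -0.9]
gripper_width: 0.0849
finger_force: 0.0
```

```bash
python3 -c "
from h import *
import pickle
s=manip.observe();print(toV(s['position']),s['contact_force'])
w=snap('wrist')
for a in (.1,.19,.25,.3): print(a,proj(w,V(.07-.116*np.cos(a),0,.0625+.116*np.sin(a))))
K=knob(w,(200,120,440,330)); print(K)
for k in K[:-1]: print(toV(onz(w,*k[1],.055)).round(4))
for y in (-.132,-.044,.132): edges(w,y)
print('button',plan(toV and np.array([.477,-.2309,.12])))
"
```

```text
[-0.11248797 -0.0003356   0.31096059] [-0.39455534  0.61851982 -0.86591988]
0.1 (np.float64(317.85050590574065), np.float64(226.73046842279922))
0.19 (np.float64(317.8398718402963), np.float64(230.648444134956))
0.25 (np.float64(317.832190428922), np.float64(233.72358471337358))
0.3 (np.float64(317.82544159322055), np.float64(236.57127801585318))
[([159, 99, 8, 8, 53], [362.3, 222.7]), ([4, 100, 9, 7, 53], [207.6, 222.7]), ([30, 100, 9, 7, 50], [233.8, 222.7]), ([68, 100, 9, 7, 51], [271.9, 222.8]), ([95, 100, 8, 7, 49], [298.4, 222.6]), ([133, 100, 8, 7, 52], [336.4, 222.9]), ([197, 100, 8, 6, 45], [400.7, 222.5]), ([224, 100, 8, 7, 49], [427.5, 222.6]), ([112, 103, 12, 16, 172], [317.1, 230.7])]
[-0.0443  0.061   0.055 ]
[-0.044  -0.1515  0.055 ]
[-0.0441 -0.1155  0.055 ]
[-0.044  -0.0631  0.055 ]
[-0.0444 -0.0267  0.055 ]
[-0.044   0.0254  0.055 ]
[-0.0447  0.1136  0.055 ]
[-0.0446  0.1503  0.055 ]
-0.132 -0.04 edges [-29.   36.3] width 65.2
-0.132 -0.028 edges [-29.8  35.8] width 65.5
-0.132 -0.016 edges [-29.5  36. ] width 65.5
-0.132 -0.008 edges [-30.   35.8] width 65.8
 near edge -51.0
-0.044 -0.04 edges [-26.8  34.8] width 61.5
-0.044 -0.028 edges [-31.   34.8] width 65.8
-0.044 -0.016 edges [-31.5  36.3] width 67.8
-0.044 -0.008 edges [-30.8  33.5] width 64.2
 near edge -50.5
0.132 -0.04 edges [-33.2  27. ] width 60.2
0.132 -0.028 edges [-34.  31.] width 65.0
0.132 -0.016 edges [-34.2  30.8] width 65.0
0.132 -0.008 edges [-34.2  31.5] width 65.8
 near edge -51.0
button [-0.22089403 -0.11345614  0.1912206 ]
```

Bail is closed (knob at phi 0.19, rings in line at x=−44) and all the plates are still seated. Now the button.

```bash
python3 -c "
from h import *
import pickle
A=pickle.load(open('wA.pkl','rb'));B=pickle.load(open('wB.pkl','rb'))
for z in (.06,.068): print(onz(B,170+192/2.66,130+420/2.66,z),onz(A,180+183/2.75,210+357/2.75,z),toV(onz(B,170+192/2.66,130+420/2.66,z)))
print(plan([.476,-.232,.095]))"
```

```text
[ 0.47486586 -0.23619551  0.06      ] [ 0.47527204 -0.23806446  0.06      ] [ 0.11346273 -0.11702123  0.06      ]
[ 0.47680997 -0.23115173  0.068     ] [ 0.47709302 -0.23115977  0.068     ] [ 0.10857418 -0.11471443  0.068     ]
[-0.22192727 -0.11445698  0.21622342]
```

>>> inch_along --motion '[[[0,-0.05,-0.025,0,0],[0,-0.1,-0.05,0,0],[0,-0.15,-0.075,0,0],[0,-0.2,-0.1,0,0],[0,-0.222,-0.1145,0.04,0],[0,-0.222,-0.1145,0.1,0],[0,-0.222,-0.1145,0.16,0],[0,-0.222,-0.1145,0.214,0],[0,-0.222,-0.1145,0.214,0],[0,-0.222,-0.1145,0.214,0]]]'

```text
time_s: 48.78
position: [0.4778, -0.2321, 0.1003]
eef_rot: [0.681, 0.732, 0.0, 0.001]
contact_force: [-1.2, 0.3, 0.3]
gripper_width: 0.0003
finger_force: 0.0
```

>>> inch_along --motion '[[[0,-0.001,-0.001,0.01,0],[0,-0.001,-0.001,0.017,0],[0,-0.001,-0.001,0.02,0],[0,-0.001,-0.001,0.02,0]]]'

```text
time_s: 49.28
position: [0.4763, -0.2325, 0.0788]
eef_rot: [0.681, 0.732, -0.0, -0.0]
contact_force: [0.5, 0.5, -0.1]
gripper_width: -0.0001
finger_force: 0.0
```

>>> inch_along --motion '[[[0,0,0,0.002,0],[0,0,0,0.004,0],[0,0,0,0.004,0]]]'

```text
time_s: 49.65
position: [0.4766, -0.2327, 0.075]
eef_rot: [0.681, 0.732, 0.0, 0.0]
contact_force: [-0.5, 0.1, 3.4]
gripper_width: -0.0001
finger_force: 1.5
```

>>> inch_along --motion '[[[0,0,0,0.002,0],[0,0,0,0.004,0],[0,0,0,0.004,0]]]'

```text
time_s: 50.02
position: [0.4766, -0.2327, 0.0718]
eef_rot: [0.681, 0.732, 0.0, 0.0]
contact_force: [-3.6, 2.8, 16.8]
gripper_width: 0.0002
finger_force: 8.3
```

>>> inch_along --motion '[[[0,0,0,0.002,0],[0,0,0,0.003,0],[0,0,0,0.003,0]]]'

```text
time_s: 50.4
position: [0.4769, -0.2328, 0.0712]
eef_rot: [0.681, 0.733, 0.0, 0.001]
contact_force: [-14.5, 7.8, 50.7]
gripper_width: 0.0002
finger_force: 25.0
```

The button is bottomed out. I'll rise clear, then do a last numeric check before hand-in.

>>> inch_along --motion '[[[0,0,0,-0.03,0],[0,0,0,-0.09,0],[0,0,0,-0.15,0],[0,0,0,-0.21,0],[0,0,0,-0.24,0],[0.085,0.05,0.025,-0.24,0],[0.085,0.1,0.05,-0.24,0],[0.085,0.15,0.075,-0.24,0],[0.085,0.2,0.1,-0.24,0],[0.085,0.222,0.114,-0.24,0],[0.085,0.222,0.114,-0.24,0],[0.085,0.222,0.114,-0.24,0]]]'

```text
time_s: 51.9
position: [0.5735, -0.0035, 0.3075]
eef_rot: [0.681, 0.732, -0.0, -0.0]
contact_force: [-0.1, -0.6, 0.7]
gripper_width: 0.0849
finger_force: 0.0
```

```bash
python3 -c "
from h import *
s=manip.observe();print(toV(s['position']),s['contact_force'])
w=snap('wrist')
for a in (.19,.25): print(a,proj(w,V(.07-.116*np.cos(a),0,.0625+.116*np.sin(a))))
print(knob(w,(200,120,440,330))[-1])
for y in (-.132,-.044,.132): edges(w,y)"
```

```text
[-0.1114368  -0.00170292  0.30751994] [-0.06637217 -0.58436701  0.70263298]
0.19 (np.float64(318.54396010282227), np.float64(230.77455105030728))
0.25 (np.float64(318.55868531412426), np.float64(233.88296686032388))
([112, 103, 12, 17, 180], [317.7, 230.9])
-0.132 -0.04 edges [-28.8  40.5] width 69.2
-0.132 -0.028 edges [-30.   35.8] width 65.8
-0.132 -0.016 edges [-30.  36.] width 66.0
-0.132 -0.008 edges [-29.5  35.8] width 65.3
 near edge -51.0
-0.044 -0.04 edges [-26.8  34.5] width 61.2
-0.044 -0.028 edges [-31.2  34.2] width 65.5
-0.044 -0.016 edges [-31.8  35.5] width 67.2
-0.044 -0.008 edges [-31.  33.] width 64.0
 near edge -50.2
0.132 -0.04 edges [-36.3  27.5] width 63.8
0.132 -0.028 edges [-34.2  31.5] width 65.8
0.132 -0.016 edges [-34.5  31.5] width 66.0
0.132 -0.008 edges [-34.2  31.2] width 65.5
 near edge -51.0
```

Everything is unchanged since the last check: bail closed, plates seated, arm clear. Handing in.

```bash
python3 -c "
from rig import manip
print(manip.sign_off())"
```

```text
the job is handed in; nothing more can be done
None
```

I handed the job in at about 52 s: all three plates measured seated in bays 1, 3 and 4, the bail closed to its stop, the button pressed to its stop and released, and the robot clear; the sign-off gave no verdict, and I did not re-check the beaker and cup at the end, though the arm never went near them.

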